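# Put the craft stamps back in their slide-lid case

### The job

Put the loose stamps away in their case: pull the bolt back fully, slide the blue cover fully open, and seat every stamp flat in a well of its own shape, either face up. Then slide the cover fully shut and push the bolt fully home again. Never force the cover and bolt against each other, and leave the pencil tin, tape roll and paint jar where they stand.

Things in the scene. Friction and masses are not known exactly. Their poses are not given: they have to be found in the camera images.
- round_stamp1: Round wooden hand stamp: loose disc 44 mm in diameter, 20 mm thick, black rubber sole below, red dot on top. Origin at its centre, z along its axis. May be absent (None).
- round_stamp2: Round wooden hand stamp: loose disc 44 mm in diameter, 20 mm thick, black rubber sole below, red dot on top. Origin at its centre, z along its axis. May be absent (None).
- round_stamp3: Round wooden hand stamp: loose disc 44 mm in diameter, 20 mm thick, black rubber sole below, red dot on top. Origin at its centre, z along its axis. May be absent (None).
- square_stamp1: Square wooden hand stamp: loose block 38 x 38 mm, 20 mm thick, black rubber sole below, green square on top. Origin at its centre, x and y square to its sides, z up. May be absent (None).
- square_stamp2: Square wooden hand stamp: loose block 38 x 38 mm, 20 mm thick, black rubber sole below, green square on top. Origin at its centre, x and y square to its sides, z up. May be absent (None).
- square_stamp3: Square wooden hand stamp: loose block 38 x 38 mm, 20 mm thick, black rubber sole below, green square on top. Origin at its centre, x and y square to its sides, z up. May be absent (None).
- case: Fixed wooden stamp case. Origin on the table under the compartment's centre. Compartment 176 (case x) by 188 mm (case y): plate 14 mm high with 8 mm deep wells, walls 8 mm thick, 30 mm high. A seated stamp stands 12 mm proud of the plate, 4 mm under the cover; an unseated one jams the cover. Walls run on to case y = +296 mm as runners for the open cover.
- well_round1 (a point): Round well 47 mm in diameter, 8 mm deep. This point is where the centre of a seated stamp lies: 10 mm above the well floor, 2 mm above the plate top. Axes as the case.
- well_round2 (a point): Round well 47 mm in diameter, 8 mm deep. This point is where the centre of a seated stamp lies: 10 mm above the well floor, 2 mm above the plate top. Axes as the case.
- well_round3 (a point): Round well 47 mm in diameter, 8 mm deep. This point is where the centre of a seated stamp lies: 10 mm above the well floor, 2 mm above the plate top. Axes as the case.
- well_square1 (a point): Square well 41 x 41 mm, sides along case x and y, 8 mm deep. This point is where the centre of a seated stamp lies: 10 mm above the well floor, 2 mm above the plate top. Axes as the case.
- well_square2 (a point): Square well 41 x 41 mm, sides along case x and y, 8 mm deep. This point is where the centre of a seated stamp lies: 10 mm above the well floor, 2 mm above the plate top. Axes as the case.
- well_square3 (a point): Square well 41 x 41 mm, sides along case x and y, 8 mm deep. This point is where the centre of a seated stamp lies: 10 mm above the well floor, 2 mm above the plate top. Axes as the case.
- cover (a joint): Slide of the flat blue cover (192 x 198 mm, 6 mm thick, top 36.5 mm above the table) along case +y, in m: 0 = fully shut over the wells, 0.19 = fully open.
- cover_handle (a point): Middle of the orange upright grip bar on the cover: 70 mm long along case x, 12 mm thick along case y, from 36 to 60 mm above the table; this point is 10 mm below its top. Moves with the cover; when shut it is at case (0, -72) mm.
- bolt (a joint): Slide of the steel locking bolt beside the case, in m: 0 = fully home (tip across the front runner, just ahead of the shut cover's +y edge, blocking it), 0.04 = fully withdrawn along case -x, clear of the cover.
- bolt_knob (a point): Middle of the red upright knob on the bolt: 16 mm in diameter, 22 mm tall, top 66 mm above the table; this point is 10 mm below its top. Moves with the bolt; when home it is at case (-117, 112) mm.
- pencil_tin: Bystander: cardboard pencil tin, 72 mm in diameter, 85 mm tall, pencils to 130 mm. Origin at the centre of its underside.
- tape_roll: Bystander: yellow roll of tape lying flat, 84 mm in diameter, 24 mm tall. Origin at the centre of its underside.
- paint_jar: Bystander: blue paint jar, 56 mm in diameter, 70 mm tall. Origin at the centre of its underside.

How it is judged:
By the outcome, as a careful person would: the job done as asked, in the order asked, and still so for the second after the job is handed in, with the robot touching nothing.
Of round_stamp1, round_stamp2, round_stamp3, square_stamp1, square_stamp2, square_stamp3 only 4 to 6 are there at a start; the rules pass over those that are not, and their reading is None.
At some moment in a run one of round_stamp1, round_stamp2, round_stamp3, square_stamp1, square_stamp2, square_stamp3 may be knocked a few centimetres aside while the robot is not near it.
Once in a run the grip may slacken for a moment while it holds something.
It also fails if it takes over 200 s, if anything falls off the work surface, if the arm or the gripper's body presses on something with over 40 N, if the wrist force passes 120 N, or if a joint passes its speed limit or range.

### The arm

A 6-joint arm with a two-finger parallel gripper is mounted at the origin on the work surface. World frame = base frame: x ahead of the robot, y to its left, z up, the work surface at z = 0. Lengths are in mm, angles in degrees, forces in N, time in s.
With the tool pointing down it reaches from about 275 to 975 mm from the base axis. Payload 8.4 kg.
Tool frame: the origin (TCP) lies at the very end of the fingers, on their centre line; the grasp point (between the pads) lies 19 mm behind it; z points along the fingers, y is the line along which they close (so a half turn about z gives the same grasp; the last joint's range is limited). The gripper opens to 92 mm and grips with 3 to 60 N. Pads are 20 mm wide; open, the fingers measure 128 mm over their backs; the gripper's body (75 mm by 189 mm) begins 69 mm behind the grasp point.
Start: joints at [70.68, 20.225, 93.587, -0, 66.188, -0.138], TCP at [205.361, 590.3, 214.583] pointing down, gripper open.
Joint ranges: [-150.9, 150.9], [-52.94, 120.26], [3.33, 152.33], [-74.26, 254.26], [0, 154.13], [-172.89, 172.89]. Speed limits (degrees/s): [127.2, 127.2, 159.86, 180, 180, 180].

### API

Orientations are given as [roll, pitch, yaw] about the fixed x, y, z axes, in that order (R = Rz(yaw) Ry(pitch) Rx(roll)).
In Python, from workcell import r, get_image gives the robot as it stands.
- The arm moves only by the tool apply_moves, never from a script. Its argument "increments" is a list that holds one entry, the list of rows, each a list of 7 numbers: the turn, a rotation vector about the tool's x, y, z in rad, then the shift along the tool's x, y, z in m, then the opening, from 0 (shut) to 1 (fully open). In form: [[[ax, ay, az, dx, dy, dz, jaw], ...]]. A call has 1 to 5 rows; each row is the pose to reach, as a shift and turn from the pose commanded when the call began, along the tool's axes at that moment; what a row does not reach only later rows make up. A row lasts 1/10 s, in which the tool goes at most 50 mm and 8.59 degrees, less where a joint would pass 70% of its speed; a pose out of reach is approached as far as the arm can. A call with a gripper value outside its range is refused whole. The fingers move at their own pace and stop on an object; the grip force is fixed at half the most. Time passes only in rows, so rows that repeat a pose let the fingers close. It gives the time, the measured TCP pose, the force, the opening and the grip force at its end, in the units of the state.
- r.get_obs(): the state, without advancing time (a new reading comes with each control period).
- get_image(name): name is "side" or "top"; returns a dict with "color" (400x640x3 uint8, red, green, blue), "z_map" (400x640 float32, mm along the optical axis (not along the pixel's ray), 0 where there is no reading), "fov_y" (degrees; the focal length in pixels is half the picture's height over the tangent of half this angle, whatever the lens; pixels are square), "cx", "cy" (the principal point, pixels), "R" (3x3) and "t" (3): a world point X has camera coordinates R X + t. Camera axes: x right, y down, z forward; pixel columns grow to the right and rows downward; lengths in mm; the calibration is good to about 2 mm. A picture is of the moment at which its call begins.
- r.close_job(): hands the job in; it is judged then, once.
The state is a dict: "time_s": time; "joints": joint angles; "qd": joint speeds; "joint_efforts": joint torques, N m; "ee_pos": TCP position; "tcp_rot": TCP orientation; "contact_force": force on the tool from outside, world axes, zero at the start; "moment": the same for the moment, N m; "width": finger opening in mm; "grasp_force": force on a finger pad.
Only numpy, scipy, OpenCV 4.12 (cv2) and the standard library are available. Lean on these libraries where they do the work, as an engineer would, in place of code of your own. Each camera call takes 0.05 s, during which the arm holds its last target. There are 200 camera calls.

## Working session

There is one attempt and no reset: what is moved stays moved. The work goes in short steps, Python scripts to look and compute and a tool call to move; the robot and the scene stay as the last step left them, time stands still between calls to the robot, and variables do not carry over. Pictures are saved under pics/ and viewed, at most 14 in all, crops included, and the job is handed in when it is done.

Besides the shell and the picture viewer there is one more tool, called as name([rows], argument=value, ...), one row to a line, values as JSON. apply_moves: Moves the arm, as the interface text tells. Its arguments: {"type":"object","properties":{"increments":{"type":"array"}},"required":["increments"]}

```bash
ls; mkdir -p pics
cat > h.py <<'E'
import numpy as np, cv2
from workcell import r, get_image
def shot(n,save=None):
    d=get_image(n)
    if save: cv2.imwrite('pics/'+save,cv2.cvtColor(d['color'],cv2.COLOR_RGB2BGR))
    return d
def cloud(d):
    f=200/np.tan(np.radians(d['fov_y'])/2); z=d['z_map'].astype(float)
    v,u=np.mgrid[0:z.shape[0],0:z.shape[1]]
    P=np.stack([(u-d['cx'])/f*z,(v-d['cy'])/f*z,z],-1)
    W=(P-np.array(d['t']))@np.array(d['R']); W[z==0]=np.nan
    return W
E
python3 - <<'E'
from h import *
for n in('top','side'):
    d=shot(n,n+'0.png'); np.savez(n+'0.npz',W=cloud(d),c=d['color'])
    print(n,d['fov_y'],d['cx'],d['cy'],np.round(d['R'],3).tolist(),d['t'])
print(r.get_obs())
E
```

```text
pics
top 47.63043819766507 316.2722423134604 201.28252816628236 [[0.023, -1.0, 0.0], [-0.983, -0.023, -0.185], [0.185, 0.004, -0.983]] [-151.16243548  623.99564509 1033.26409203]
side 50.132580938726576 316.59513741310246 192.27799934807464 [[0.965, -0.26, 0.008], [-0.123, -0.486, -0.865], [0.229, 0.834, -0.501]] [-618.25526044   60.98127068 1166.55188639]
{'time_s': 0.1, 'joints': array([ 7.06799011e+01,  2.02576294e+01,  9.36238012e+01, -4.64668317e-04,
        6.61871838e+01, -1.35553447e-01]), 'qd': array([ 0.0366008 , -0.12174929, -0.09280472, -0.01915557, -0.03199275,
       -0.01447659]), 'joint_efforts': array([ 3.67302800e-04, -5.94899833e+01, -3.34932339e+01,  6.98546064e-02,
        1.82300824e-02, -2.19108119e-05]), 'ee_pos': array([205.22208506, 589.88971151, 213.9560224 ]), 'tcp_rot': array([-1.79931385e+02,  2.62553199e-04,  1.60815643e+02]), 'contact_force': array([-0.77415021, -0.15151563, -0.29935433]), 'moment': array([-0.00594726,  0.00561062,  0.00624177]), 'grasp_force': 0.0, 'width': 92.12209902956732}
```

View pics/top0.png

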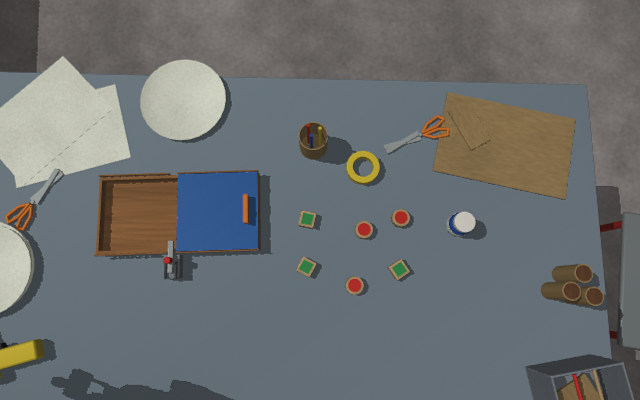

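View pics/side0.png

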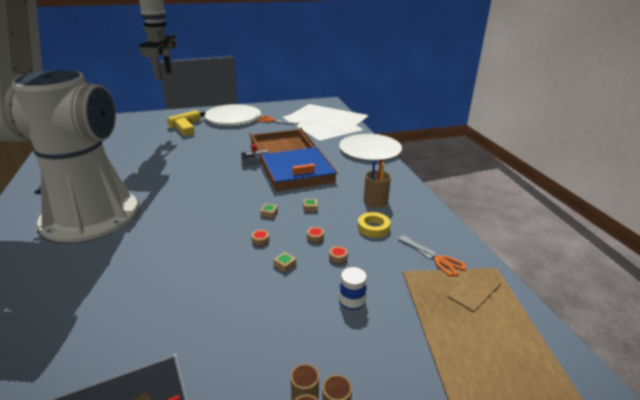

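The top view shows the case at about (180,213), with its blue cover shut, the orange grip at (246,208) and the red knob at (167,260). There are three green squares at (307,219), (307,267) and (400,270), and three red rounds at (401,217), (364,230) and (355,286). The bystanders are the tin (313,140), tape (363,167) and jar (462,223).

```bash
cat >> h.py <<'E'
def blobs(d,W=None):
    if W is None: W=cloud(d)
    hsv=cv2.cvtColor(d['color'] if isinstance(d,dict) else d,cv2.COLOR_RGB2HSV)
    H,S,V=[hsv[...,i].astype(int) for i in range(3)]
    out=[]
    masks={'red':((H<6)|(H>172))&(S>170)&(V>90),'green':(H>45)&(H<85)&(S>120)&(V>50),'orange':(H>=6)&(H<16)&(S>200)&(V>150),'blue':(H>105)&(H<125)&(S>180)&(V>60)}
    for k,m in masks.items():
        n,l,s,c=cv2.connectedComponentsWithStats(m.astype(np.uint8))
        for i in range(1,n):
            if s[i,4]<25: continue
            p=W[l==i]; p=p[~np.isnan(p).any(1)]
            if not len(p): continue
            zm=np.median(p[:,2]); q=p[abs(p[:,2]-zm)<4]
            (cx,cy),(w,h),a=cv2.minAreaRect(q[:,:2].astype(np.float32))
            out.append((k,s[i,4],c[i].round(1),np.round([*q[:,:2].mean(0),zm],1),np.round([cx,cy,w,h,a],1)))
    return out
E
python3 - <<'E'
from h import *
for n in('top','side'):
    z=np.load(n+'0.npz'); W=z['W']; print(n)
    for b in blobs(z['c'],W): print(*b)
    m=(W[...,2]>-15)&(W[...,2]<8)&(W[...,1]<150)&(W[...,1]>-450)&(W[...,0]>300)&(W[...,0]<700)
    p=W[m]; A=np.c_[p[:,0]-500,p[:,1],np.ones(len(p))]
    print('table',np.linalg.lstsq(A,p[:,2],rcond=None)[0])
    if n=='top':
        m=(W[...,2]>24)&(W[...,2]<42)&(W[...,0]>350)&(W[...,0]<700)&(W[...,1]>100)&(W[...,1]<600)
        p=W[m]; rect=cv2.minAreaRect(p[:,:2].astype(np.float32)); print(rect); print(cv2.boxPoints(rect))
E
```

```text
top
red 117 [400.7 217.1] [ 599.4 -346.2   20.8] [ 598.5 -345.9   28.2   28.1   89.4]
red 120 [363.7 228.9] [ 568.1 -255.1   20.7] [ 5.679e+02 -2.545e+02  3.030e+01  2.740e+01  3.000e-01]
red 31 [617. 224.] [  653.1 -1138.4  -367.1] [  654.1 -1138.5     5.6    14.3    76.4]
red 31 [166.5 259.8] [478.8 209.6  66. ] [478.4 210.1  12.1  13.9  76.4]
red 126 [354.4 285. ] [ 431.3 -233.1   21. ] [ 431.4 -233.2   28.5   27.     1.1]
red 96 [577.2 386.8] [ 227.2 -705.   103.3] [ 228.3 -704.8   52.2    9.2   14.2]
green 95 [306.6 218.3] [ 590.9 -113.4   20.3] [ 590.9 -113.6   24.1   23.7   78. ]
green 100 [305.7 266.2] [ 473.7 -114.7   20.4] [ 473.7 -114.5   23.8   23.9   61.8]
green 101 [398.9 268.9] [ 472.  -340.6   20.8] [ 472.3 -340.5   23.3   24.7   35.5]
orange 138 [434.7 126.8] [ 840.3 -438.6   10.1] [ 834.2 -440.4   56.1   67.8   34.5]
blue 58 [453.3 226. ] [ 576.7 -469.6   42.7] [ 577.5 -472.8   50.    21.4   28.5]
table [-0.0006686  -0.00080088  0.34820716]
((549.8626708984375, 354.1770324707031), (285.77752685546875, 554.7347412109375), 11.677288055419922)
[[353.79236  596.88324 ]

[... 168 characters left out ...]
 [259.8 234.2] [ 431.3 -232.8   19. ] [ 432.  -233.9   26.8   23.1    9.9]
red 66 [338.1 251.1] [ 599.3 -345.8   19.2] [ 599.5 -346.6   25.1   25.3    5.4]
red 29 [174.5 397.9] [ 248.6 -701.7  102.9] [ 247.1 -701.5   12.     5.9    4. ]
green 42 [284.3 258.2] [ 471.7 -340.2   19.6] [ 471.2 -340.9   19.    18.2   41.8]
blue 21367 [346.7  50.2] [1221.  1850.5   33.1] [1301.7 1848.3   61.4 2228.5   89.8]
blue 6716 [99.7 49.2] [-302.5 1849.2   92.6] [-284.  1847.4   48.8  520.7   89.6]
blue 705 [298.1 160.1] [610.8 123.4  35.4] [603.2 101.2 174.5 184.9   3.4]
blue 147 [352.3 292.5] [ 577.  -507.5   42. ] [ 577.6 -505.5   21.    46.7   68.4]
table [-8.98110809e-05  4.30919840e-04 -8.94157774e-01]
```

Run:
```python
from h import *
z=np.load('top0.npz'); W=z['W']; c=z['c'].astype(int)
reg=(W[...,0]>440)&(W[...,0]<720)&(W[...,1]>-20)&(W[...,1]<480)
hsv=cv2.cvtColor(z['c'],cv2.COLOR_RGB2HSV)
def rect(m,t):
    m=cv2.morphologyEx(m.astype(np.uint8),cv2.MORPH_OPEN,np.ones((2,2),np.uint8))>0
    p=W[m]; 
    print(t,len(p),np.round(p.mean(0),1)); q=cv2.minAreaRect(p[:,:2].astype(np.float32)); print(np.round(cv2.boxPoints(q),1).tolist(),np.round(q[1],1),q[2]); return p
H,S=hsv[...,0],hsv[...,1]; Z=W[...,2]
rect(reg&(H>100)&(H<130)&(S>120)&(Z>30)&(Z<42),'cover')
rect(reg&(Z>55)&(Z<66)&(W[...,1]<120),'handle')
rect(reg&(Z>58)&(Z<70)&(W[...,1]>150)&(W[...,0]<520),'knob')
rect(reg&(Z>24)&(Z<42)&(W[...,0]>508),'wallsall')
rect(reg&(Z>24)&(Z<34)&(W[...,0]>508)&(W[...,1]>200)&(H<30),'runners')
print('tall extents')
```

```text
cover 5926 [nan nan nan]
[[499.70001220703125, 196.10000610351562], [510.6000061035156, 0.10000000149011612], [702.0999755859375, 10.800000190734863], [691.2000122070312, 206.8000030517578]] [191.8 196.3] 3.193326950073242
handle 141 [nan nan nan]
[[571.2999877929688, 35.5], [571.7000122070312, 25.5], [639.7000122070312, 28.100000381469727], [639.2999877929688, 38.099998474121094]] [68.  10.1] 2.1977789402008057
knob 38 [nan nan nan]
[[464.70001220703125, 216.6999969482422], [475.3999938964844, 199.0], [483.20001220703125, 203.6999969482422], [472.5, 221.39999389648438]] [ 9.1 20.7] 31.347368240356445
wallsall 6879 [nan nan nan]
[[483.79998779296875, 391.8999938964844], [508.6000061035156, -1.600000023841858], [714.0, 11.399999618530273], [689.2000122070312, 404.79998779296875]] [205.8 394.3] 3.6140873432159424
runners 518 [642.8 343.3  26.8]
[[506.20001220703125, 390.6000061035156], [684.5, 205.6999969482422], [780.7000122070312, 298.3999938964844], [602.2999877929688, 483.29998779296875]] [133.5 256.8] 43.96351623535156
tall extents
```

```bash
cat > d.py <<'E'
import sys; from h import *; from scipy.spatial.transform import Rotation as R
# usage: d.py [c] x y z yaw ... chain of target poses (c: case frame); prints tool-axis deltas, each from the previous pose
from math import *
import json,os
C=json.load(open('case.json')) if os.path.exists('case.json') else [601.5,104,3.3]
def c2w(x,y,a=0):
    t=radians(C[2]); return C[0]+x*cos(t)-y*sin(t),C[1]+x*sin(t)+y*cos(t)
def run(a):
    o=r.get_obs(); p=o['ee_pos']; Ro=R.from_euler('xyz',o['tcp_rot'],degrees=True)
    print('now',o['time_s'],np.round(p,1),np.round(o['tcp_rot'],1),'w',round(o['width'],1),'f',np.round(o['contact_force'],1),round(o['grasp_force'],1),'j',np.round(o['joints'],0))
    case=a and a[0]=='c'; a=[float(v) for v in a[1 if case else 0:]]
    for i in range(0,len(a),4):
        x,y,z,yw=a[i:i+4]
        if case: x,y=c2w(x,y); yw+=C[2]
        T=R.from_euler('xyz',[180,0,yw],degrees=True)
        print(np.round((Ro.inv()*T).as_rotvec(),4),np.round(Ro.inv().apply(np.array([x,y,z])-p)/1000,4))
        p,Ro=np.array([x,y,z]),T
if __name__=='__main__': run(sys.argv[1:])
E
python3 d.py c -117 112 130 90 -117 112 49 90
```

```text
now 0.1 [205.2 589.9 214. ] [-179.9    0.   160.8] w 92.1 f [-0.8 -0.2 -0.3] 0.0 j [71. 20. 94. -0. 66. -0.]
[-1.1000e-03  7.0000e-04  1.1784e+00] [-0.383  -0.2698  0.0843]
[0. 0. 0.] [ 0.    -0.     0.081]
```

apply_moves([
  [[0,0,0.6,-0.191,-0.134,0.05,0.6],[0,0,0.6,-0.191,-0.134,0.05,0.6],[0,0,0.6,-0.191,-0.134,0.05,0.6],[0,0,0.6,-0.191,-0.134,0.05,0.6],[0,0,0.6,-0.191,-0.134,0.05,0.6]],
])

```text
time_s: 0.6
ee_pos: [342.4, 398.4, 163.8]
tcp_rot: [-179.9, 0.0, 126.1]
contact_force: [0.8, -1.3, -0.1]
width: 55.6
grasp_force: 0.0
```

```bash
python3 d.py c -117 112 130 90 -117 112 49 90
```

```text
now 0.6 [342.4 398.4 163.8] [-179.9    0.   126.1] w 55.6 f [ 0.8 -1.3 -0.1] 0.0 j [ 49.  15. 109.  -0.  57.  13.]
[-0.0008  0.0009  0.5727] [-0.233  -0.0019  0.0339]
[0. 0. 0.] [ 0.    -0.     0.081]
```

apply_moves([
  [[0,0,0.573,-0.233,-0.002,0.034,0.5],[0,0,0.573,-0.233,-0.002,0.034,0.5],[0,0,0.573,-0.233,-0.002,0.034,0.5],[0,0,0.573,-0.233,-0.002,0.034,0.5],[0,0,0.573,-0.233,-0.002,0.034,0.5]],
])

```text
time_s: 1.1
ee_pos: [479.6, 209.8, 130.0]
tcp_rot: [-180.0, 0.0, 93.3]
contact_force: [0.3, 1.7, -0.1]
width: 45.8
grasp_force: 0.0
```

```bash
python3 d.py c -117 112 49 90
```

```text
now 1.1 [479.6 209.8 130. ] [-180.     0.    93.3] w 45.8 f [ 0.3  1.7 -0.1] 0.0 j [ 23.  17. 110.  -0.  52.  20.]
[-0.0003  0.0005 -0.    ] [-0.0006 -0.0013  0.081 ]
```

apply_moves([
  [[0,0,0,0,-0.001,0.04,0.5],[0,0,0,0,-0.001,0.08,0.5],[0,0,0,0,-0.001,0.08,0.5],[0,0,0,0,-0.001,0.08,0],[0,0,0,0,-0.001,0.08,0]],
])

```text
time_s: 1.6
ee_pos: [478.5, 213.1, 52.3]
tcp_rot: [179.9, -0.0, 93.6]
contact_force: [-0.0, -0.6, 0.2]
width: 32.0
grasp_force: 0.0
```

apply_moves([
  [[0,0,0,0,0,0,0],[0,0,0,0,0,0,0],[0,0,0,0,0,0,0],[0,0,0,0,0,0,0],[0,0,0,0,0,0,0]],
])

```text
time_s: 2.1
ee_pos: [478.4, 213.0, 51.9]
tcp_rot: [179.9, -0.1, 93.6]
contact_force: [-1.1, 0.5, 8.6]
width: 14.8
grasp_force: 30.0
```

apply_moves([
  [[0,0,0,0,-0.01,0,0],[0,0,0,0,-0.02,0,0],[0,0,0,0,-0.03,0,0],[0,0,0,0,-0.038,0,0],[0,0,0,0,-0.041,0,0]],
])

```text
time_s: 2.6
ee_pos: [439.6, 210.7, 52.1]
tcp_rot: [179.6, -0.1, 93.7]
contact_force: [16.6, -3.7, -5.2]
width: 14.6
grasp_force: 30.0
```

```bash
python3 d.py c -157 112 49 90
```

```text
now 2.6 [439.6 210.7  52.1] [ 1.796e+02 -1.000e-01  9.370e+01] w 14.6 f [16.6 -3.7 -5.2] 30.0 j [ 25.  21. 118.  -0.  40.  22.]
[ 0.0077 -0.0018  0.0067] [-0.0039 -0.0015  0.0031]
```

apply_moves([
  [[0,0,0,0,-0.002,0,0],[0,0,0,0,-0.003,0,0],[0,0,0,0,-0.003,0,0],[0,0,0,0,-0.003,0,0]],
])

```text
time_s: 3.0
ee_pos: [439.6, 210.8, 52.2]
tcp_rot: [179.3, -0.1, 93.7]
contact_force: [19.5, -4.1, -7.6]
width: 14.8
grasp_force: 30.0
```

apply_moves([
  [[0,0,0,0,0,0,0.4],[0,0,0,0,0,0,0.4],[0,0,0,0,0,0,0.4],[0,0,0,0,0,-0.03,0.4],[0,0,0,0,0,-0.06,0.4]],
])

```text
time_s: 3.5
ee_pos: [431.9, 208.9, 110.4]
tcp_rot: [-179.8, 0.1, 93.6]
contact_force: [-0.0, -0.1, 0.1]
width: 36.9
grasp_force: 0.0
```

```bash
python3 - <<'E'
from h import *
d=shot('top','b1.png'); 
for b in blobs(d):
    if abs(b[3][0]-460)<60 or b[0]=='green' or b[0]=='red': print(*b)
E
python3 d.py c 0 -72 110 180 0 -72 110 0
```

```text
red 117 [400.7 217.1] [ 599.1 -346.3   20.8] [ 5.985e+02 -3.460e+02  2.800e+01  2.800e+01  2.000e-01]
red 37 [617.  224.1] [  654.8 -1137.7  -366.7] [  653.9 -1137.1     3.4    13.8    81.1]
red 120 [363.7 228.9] [ 568.1 -255.2   20.8] [ 5.677e+02 -2.544e+02  2.990e+01  2.770e+01  3.000e-01]
red 35 [166.1 276.5] [440.2 207.1  67.1] [439.6 207.   13.   13.6  48.1]
red 127 [354.4 285. ] [ 431.  -233.1   21. ] [ 431.4 -233.4   28.4   26.9    1.1]
red 95 [577.3 386.9] [ 227.7 -704.9  103.9] [ 228.3 -705.2   51.     9.2   12.7]
green 95 [306.6 218.3] [ 591.  -113.6   21.4] [ 590.6 -113.6   24.1   23.9   76.8]
green 100 [305.7 266.2] [ 473.7 -114.5   20.9] [ 473.7 -114.6   24.    23.9   61.9]
green 101 [398.9 268.9] [ 472.1 -340.5   21.1] [ 472.3 -340.4   23.2   24.8   35.1]
now 3.55 [434.6 210.2 115. ] [ 1.798e+02 -1.000e-01  9.360e+01] w 37.1 f [2.1 0.3 4. ] 0.0 j [ 26.  15. 116.   0.  49.  22.]
[ 3.1000e-03  1.1000e-03 -1.5652e+00] [-0.1886  0.1594  0.0052]
[-0.      0.     -3.1416] [0. 0. 0.]
```

```bash
python3 d.py c 0 -104 110 90 0 -104 45 90
```

```text
now 3.55 [434.6 210.2 115. ] [ 1.798e+02 -1.000e-01  9.360e+01] w 37.1 f [2.1 0.3 4. ] 0.0 j [ 26.  15. 116.   0.  49.  22.]
[ 0.0027 -0.0012  0.0056] [-0.2206  0.1593  0.0052]
[0. 0. 0.] [ 0.    -0.     0.065]
```

apply_moves([
  [[0,0,0.005,-0.22,0.16,0.005,0],[0,0,0.005,-0.22,0.16,0.005,0],[0,0,0.005,-0.22,0.16,0.005,0],[0,0,0.005,-0.22,0.16,0.005,0],[0,0,0.005,-0.22,0.16,0.005,0]],
])

```text
time_s: 4.05
ee_pos: [593.3, 15.5, 105.7]
tcp_rot: [-179.9, -0.0, 93.3]
contact_force: [0.6, 1.3, -0.4]
width: 0.6
grasp_force: 0.0
```

apply_moves([
  [[0,0,0,-0.028,0.02,0,0],[0,0,0,-0.028,0.02,0,0],[0,0,0,-0.028,0.02,0,0]],
])

```text
time_s: 4.35
ee_pos: [613.8, -10.0, 105.3]
tcp_rot: [-179.9, -0.0, 93.2]
contact_force: [-1.0, 0.7, -0.2]
width: 0.4
grasp_force: 0.0
```

```bash
python3 d.py c 0 -104 45 90
```

```text
now 4.35 [613.8 -10.  105.3] [-179.9   -0.    93.2] w 0.4 f [-1.   0.7 -0.2] 0.0 j [ -1.  26. 100.   0.  54.  -4.]
[-0.0018 -0.0005 -0.0011] [ 0.0105 -0.0056  0.0603]
```

apply_moves([
  [[0,0,0,0,-0.005,0.04,0],[0,0,0,0,-0.005,0.06,0],[0,0,0,0,-0.005,0.06,0],[0,0,0,0.015,-0.005,0.06,0],[0,0,0,0.03,-0.005,0.06,0]],
])

```text
time_s: 4.85
ee_pos: [608.4, 21.4, 47.4]
tcp_rot: [179.9, -0.0, 93.3]
contact_force: [-0.9, -2.8, 0.2]
width: 0.3
grasp_force: 1.8
```

apply_moves([
  [[0,0,0,0.015,0,0,0],[0,0,0,0.03,0,0,0],[0,0,0,0.045,0,0,0],[0,0,0,0.06,0,0,0],[0,0,0,0.06,0,0,0]],
])

```text
time_s: 5.35
ee_pos: [604.3, 82.1, 46.1]
tcp_rot: [180.0, -0.0, 93.4]
contact_force: [0.2, -0.1, 0.1]
width: 0.8
grasp_force: 0.0
```

```bash
python3 d.py c 0 102 45 90
```

```text
now 5.35 [604.3  82.1  46.1] [180.   -0.   93.4] w 0.8 f [ 0.2 -0.1  0.1] 0.0 j [  8.  30. 102.   0.  47.   4.]
[ 0.0002 -0.0006  0.002 ] [ 0.124  -0.0013  0.0012]
```

apply_moves([
  [[0,0,0,0.02,0,0,0],[0,0,0,0.04,0,0,0],[0,0,0,0.06,0,0,0],[0,0,0,0.08,0,0,0],[0,0,0,0.095,0,0,0]],
])

```text
time_s: 5.85
ee_pos: [598.8, 175.3, 45.9]
tcp_rot: [-180.0, 0.0, 93.3]
contact_force: [1.1, -2.5, 1.1]
width: 1.1
grasp_force: 1.0
```

apply_moves([
  [[0,0,0,0.01,0,0,0],[0,0,0,0.017,0,0,0],[0,0,0,0.023,0,0,0],[0,0,0,0.028,0,0,0],[0,0,0,0.03,0,0,0]],
])

```text
time_s: 6.35
ee_pos: [597.1, 204.7, 45.9]
tcp_rot: [-180.0, 0.0, 93.3]
contact_force: [-0.4, -1.6, -0.3]
width: 0.5
grasp_force: 0.8
```

```bash
python3 d.py c 0 102 45 90
```

```text
now 6.35 [597.1 204.7  45.9] [-180.     0.    93.3] w 0.5 f [-0.4 -1.6 -0.3] 0.8 j [ 19.  32. 100.   0.  49.  15.]
[-0.0002  0.      0.0003] [ 0.0012 -0.0014  0.0009]
```

Push a bit further to feel the stop, then lift away and look.

apply_moves([
  [[0,0,0,0.002,0,0,0],[0,0,0,0.004,0,0,0],[0,0,0,0.006,0,0,0],[0,0,0,0.008,0,0,0],[0,0,0,0.008,0,0,0]],
])

```text
time_s: 6.85
ee_pos: [596.9, 208.0, 45.9]
tcp_rot: [-179.9, 0.4, 93.4]
contact_force: [2.7, -24.1, 5.2]
width: 0.4
grasp_force: 11.9
```

apply_moves([
  [[0,0,0,-0.006,0,0,0],[0,0,0,-0.02,0,-0.04,0.6],[0,0,0,-0.1,-0.05,-0.08,0.6],[0,0,0,-0.15,-0.1,-0.1,0.6],[0,0,0,-0.18,-0.15,-0.1,0.6]],
])

```text
time_s: 7.35
ee_pos: [513.3, 78.5, 132.4]
tcp_rot: [179.8, -0.0, 93.3]
contact_force: [1.1, -0.9, -0.5]
width: 30.2
grasp_force: 0.0
```

apply_moves([
  [[0,0,0,-0.05,-0.05,0,0.6],[0,0,0,-0.15,-0.05,0,0.6],[0,0,0,-0.15,-0.05,0,0.6]],
])

```text
time_s: 7.65
ee_pos: [472.0, -58.7, 131.7]
tcp_rot: [179.9, -0.0, 93.4]
contact_force: [1.1, -0.2, 0.3]
width: 54.1
grasp_force: 0.0
```

```bash
python3 - <<'E'
from h import *
d=shot('top'); np.savez('t1.npz',W=cloud(d),c=d['color'])
im=cv2.cvtColor(d['color'],cv2.COLOR_RGB2BGR)[155:305,80:280]
cv2.imwrite('pics/open.png',cv2.resize(im,None,fx=4,fy=4,interpolation=cv2.INTER_CUBIC))
E
python3 d.py
```

```text
now 7.7 [471.9 -65.  131.6] [1.799e+02 1.000e-01 9.330e+01] w 55.0 f [-0.1 -3.8 -0. ] 0.0 j [ -8.  13. 116.  -0.  51. -11.]
```

View pics/open.png

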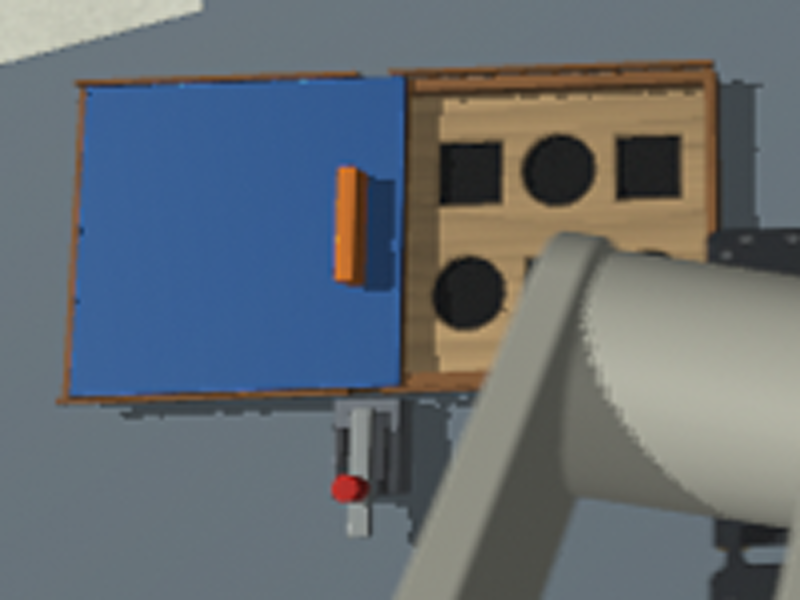

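The picture shows the cover fully open and the bolt withdrawn. The upper row of wells is square, round, square; in the lower row the round well at left is visible and the rest is behind the arm.

```bash
cat >> h.py <<'E'
def proj(d,uv,z):
    f=200/np.tan(np.radians(d['fov_y'])/2); R=np.array(d['R']); t=np.array(d['t'])
    uv=np.atleast_2d(uv).astype(float); ray=np.c_[(uv[:,0]-d['cx'])/f,(uv[:,1]-d['cy'])/f,np.ones(len(uv))]@R
    c=-R.T@t; return c+ray*((z-c[2])/ray[:,2])[:,None]
def wells(d):
    from d import C; from math import radians,cos,sin
    W=cloud(d); g=d['color'].max(2)
    reg=(W[...,0]>480)&(W[...,0]<720)&(W[...,1]>0)&(W[...,1]<215)&(W[...,2]<22)
    n,l,s,c=cv2.connectedComponentsWithStats(((g<60)&reg).astype(np.uint8))
    for i in range(1,n):
        if s[i,4]<60: continue
        m=(l==i).astype(np.uint8); cn=max(cv2.findContours(m,0,1)[0],key=len)[:,0]
        P=proj(d,np.argwhere(m)[:,::-1],14)[:,:2]; q=cv2.minAreaRect(P.astype(np.float32))
        t=radians(C[2]); e=P.mean(0)-C[:2]
        print('well',s[i,4],np.round(P.mean(0),1),'case',np.round([e[0]*cos(t)+e[1]*sin(t),-e[0]*sin(t)+e[1]*cos(t)],1),np.round([*q[0],*q[1],q[2]],1))
E
python3 - <<'E'
from h import *
d=shot('top','t2.png'); wells(d)
E
python3 d.py 472 -340.5 110 55.5 472 -340.5 110 145.5
```

```text
well 235 [640.7 107.7] case [39.3  1.4] [640.9 108.1  41.5  40.2   3.4]
well 238 [644.2  51.7] case [ 39.6 -54.7] [643.9  51.6  38.3  37.8   3.3]
well 220 [637.3 163.4] case [39.2 57.3] [637.3 163.2  37.   35.2   4. ]
well 245 [561.8 158.7] case [-36.5  56.9] [561.4 159.   41.5  43.   47.8]
now 7.75 [472.4 -62.2 131.5] [1.799e+02 1.000e-01 9.300e+01] w 55.3 f [1.1 0.4 0.3] 0.0 j [ -8.  13. 116.  -0.  51. -11.]
[1.400e-03 5.000e-04 6.552e-01] [-0.2779 -0.0151  0.0217]
[ 0.      0.     -1.5708] [0. 0. 0.]
```

```bash
python3 d.py 472.2 -340.5 60 125.3
```

```text
now 7.75 [472.4 -62.2 131.5] [1.799e+02 1.000e-01 9.300e+01] w 55.3 f [1.1 0.4 0.3] 0.0 j [ -8.  13. 116.  -0.  51. -11.]
[ 0.0008  0.0012 -0.5631] [-0.2779 -0.015   0.0717]
```

apply_moves([
  [[0,0,-0.563,-0.277,-0.015,0.07,0.65],[0,0,-0.563,-0.277,-0.015,0.07,0.65],[0,0,-0.563,-0.277,-0.015,0.07,0.65],[0,0,-0.563,-0.277,-0.015,0.07,0.65],[0,0,-0.563,-0.277,-0.015,0.07,0.65]],
])

```text
time_s: 8.25
ee_pos: [474.4, -282.8, 74.2]
tcp_rot: [179.9, 0.0, 125.9]
contact_force: [1.3, -0.2, 0.1]
width: 60.0
grasp_force: 0.0
```

```bash
python3 - <<'E'
from h import *
d=shot('top','t3.png'); wells(d)
im=cv2.cvtColor(d['color'],cv2.COLOR_RGB2BGR)[160:262,175:265]
cv2.imwrite('pics/wells.png',cv2.resize(im,None,fx=5.5,fy=5.5,interpolation=cv2.INTER_NEAREST))
for b in blobs(d): 
    if b[0] in('red','green'): print(*b)
print(d['color'][195,190:235].max(1).tolist())
E
python3 d.py 472.2 -340.5 12 125.3
```

```text
well 235 [640.8 107.8] case [39.4  1.5] [640.9 108.1  41.5  40.2   3.4]
well 238 [644.2  51.7] case [ 39.7 -54.7] [643.9  51.6  38.3  37.8   3.3]
well 220 [637.4 163.4] case [39.3 57.3] [637.3 163.2  37.   35.2   4. ]
well 249 [561.7 158.9] case [-36.6  57.1] [561.4 159.   41.5  43.   47.8]
well 251 [568.3  47.6] case [-36.4 -54.4] [567.7  47.6  42.5  42.4   1.3]
well 226 [565.  103.4] case [-36.4   1.5] [564.6 103.3  37.5  34.8   3.8]
red 51 [402.9 215.4] [ 604.1 -352.1   21.8] [ 603.3 -351.8   26.2   14.4   26.4]
red 32 [617.1 224.1] [  654.7 -1138.8  -365.5] [  653.8 -1138.      6.1    13.5    76.9]
red 35 [166.1 276.5] [440.2 207.1  66.1] [440.4 207.5  11.6  16.2   1.1]
red 96 [577.2 386.8] [ 227.9 -704.6  104. ] [ 227.8 -705.2   52.     9.4   13. ]
green 95 [306.6 218.3] [ 591.3 -113.7   20.4] [ 591.1 -113.7   24.2   23.3   78.2]
green 100 [305.7 266.2] [ 473.6 -114.7   20.9] [ 473.6 -114.6   24.    23.7   62.4]
[29, 22, 22, 24, 35, 33, 32, 33, 33, 34, 34, 34, 33, 32, 30, 81, 157, 157, 156, 150, 102, 46, 23, 25, 35, 33, 34, 32, 31, 34, 34, 34, 32, 35, 33, 33, 34, 30, 81, 159, 160, 160, 156, 121, 53]
now 8.3 [ 474.5 -289.    72.9] [-180.     0.2  125.7] w 59.8 f [ 0.2 -4.6  0.1] 0.0 j [-31.  24. 109.  -0.  47. -67.]
[-0.0003  0.003   0.0071] [-0.0403 -0.0319  0.061 ]
```

View pics/wells.png

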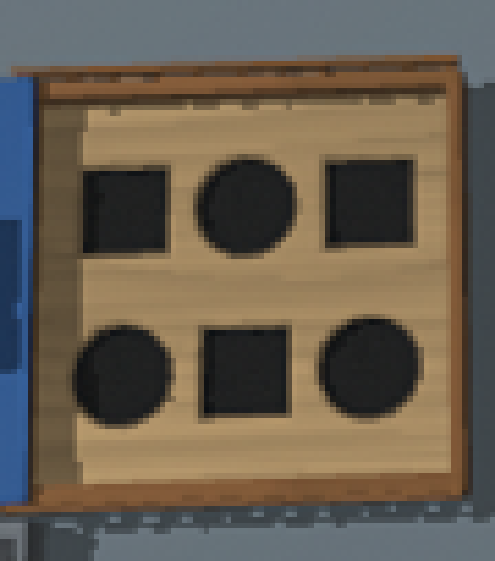

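All six wells are clear: squares at (125,210), (368,202) and (245,370), rounds at (246,207), (123,375) and (370,367) in the crop. The inner sides are dark too, so their outlines on the plate plane give the well centres. That puts the case origin at about (602.9, 105.4), yaw 3.4°.

apply_moves([
  [[0,0,0,0,0,0,0.65],[0,0,0,0,0,0,0.65]],
])

```text
time_s: 8.5
ee_pos: [473.8, -281.0, 74.3]
tcp_rot: [180.0, -0.1, 125.5]
contact_force: [-0.5, -0.2, -0.1]
width: 59.6
grasp_force: 0.0
```

```bash
echo '[602.9,105.4,3.4]' > case.json; python3 d.py 472.2 -340.5 35 125.3
```

```text
now 8.5 [ 473.8 -281.    74.3] [ 1.800e+02 -1.000e-01  1.255e+02] w 59.6 f [-0.5 -0.2 -0.1] 0.0 j [-31.  24. 109.   0.  47. -66.]
[ 0.0002 -0.0011  0.0036] [-0.0475 -0.0359  0.0392]
```

apply_moves([
  [[0,0,0.003,-0.0475,-0.036,0.039,0.65],[0,0,0.003,-0.0475,-0.036,0.039,0.65],[0,0,0.003,-0.0475,-0.036,0.039,0.65],[0,0,0.003,-0.0475,-0.036,0.039,0.65]],
])

```text
time_s: 8.9
ee_pos: [472.2, -340.0, 35.6]
tcp_rot: [-180.0, -0.1, 125.4]
contact_force: [-0.1, 1.1, 0.2]
width: 59.9
grasp_force: 0.0
```

```bash
python3 d.py 472.2 -340.5 11 125.3
```

```text
now 8.9 [ 472.2 -340.    35.6] [-1.800e+02 -1.000e-01  1.254e+02] w 59.9 f [-0.1  1.1  0.2] 0.0 j [-36.  29. 106.   0.  44. -71.]
[-0.     -0.0013  0.0016] [-0.0004 -0.0003  0.0246]
```

Precise. Descend and grip, then lift.

apply_moves([
  [[0,0,0,0,0,0.0245,0.65],[0,0,0,0,0,0.0245,0.65],[0,0,0,0,0,0.0245,0.2],[0,0,0,0,0,0.0245,0.2],[0,0,0,0,0,0.0245,0.2]],
])

```text
time_s: 9.4
ee_pos: [472.9, -341.4, 12.1]
tcp_rot: [180.0, 0.1, 125.4]
contact_force: [0.8, 0.3, 1.7]
width: 38.0
grasp_force: 7.8
```

apply_moves([
  [[0,0,0,0,0,0,0.2],[0,0,0,0,0,0,0.2],[0,0,0,0,0,0,0.2]],
])

```text
time_s: 9.7
ee_pos: [472.9, -341.4, 12.1]
tcp_rot: [180.0, 0.1, 125.4]
contact_force: [0.2, 2.8, 7.5]
width: 37.4
grasp_force: 30.0
```

```bash
python3 d.py 472.2 -340.5 80 125.4 540 -180 80 93.4
```

```text
now 9.7 [ 472.9 -341.4   12.1] [1.800e+02 1.000e-01 1.254e+02] w 37.4 f [0.2 2.8 7.5] 30.0 j [-36.  31. 107.   0.  42. -71.]
[ 0.0008  0.001  -0.0002] [ 0.0011 -0.     -0.0679]
[ 0.     -0.      0.5585] [0.0916 0.1482 0.    ]
```

apply_moves([
  [[0,0,0,0,0,-0.04,0.2],[0,0,0,0,0,-0.068,0.2],[0,0,0.1,0.024,0.0315,-0.068,0.2],[0,0,0.2,0.05,0.067,-0.068,0.2],[0,0,0.3,0.077,0.104,-0.068,0.2]],
])

```text
time_s: 10.2
ee_pos: [512.8, -217.6, 79.8]
tcp_rot: [179.9, 0.0, 107.9]
contact_force: [0.9, -0.5, 0.3]
width: 37.4
grasp_force: 30.0
```

```bash
python3 d.py c 38 56 80 90
```

```text
now 10.2 [ 512.8 -217.6   79.8] [179.9   0.  107.9] w 37.4 f [ 0.9 -0.5  0.3] 30.0 j [-23.  24. 108.  -0.  48. -41.]
[0.001  0.0007 0.2528] [ 3.244e-01  2.357e-01 -3.000e-04]
```

apply_moves([
  [[0,0,0.1,0.036,0.026,0,0.2],[0,0,0.2,0.072,0.052,0,0.2],[0,0,0.253,0.108,0.078,0,0.2],[0,0,0.253,0.144,0.105,0,0.2],[0,0,0.253,0.18,0.131,0,0.2]],
])

```text
time_s: 10.7
ee_pos: [581.1, -4.6, 79.5]
tcp_rot: [180.0, 0.0, 93.7]
contact_force: [1.6, -0.4, -1.2]
width: 37.5
grasp_force: 30.0
```

```bash
python3 d.py c 38 56 80 90
```

```text
now 10.7 [581.1  -4.6  79.5] [180.    0.   93.7] w 37.5 f [ 1.6 -0.4 -1.2] 30.0 j [ -1.  26. 105.  -0.  49.  -4.]
[0.0006 0.0001 0.0055] [ 0.1641  0.0672 -0.0005]
```

apply_moves([
  [[0,0,0.005,0.042,0.017,0,0.2],[0,0,0.005,0.084,0.034,0,0.2],[0,0,0.005,0.126,0.051,0,0.2],[0,0,0.005,0.164,0.067,0,0.2],[0,0,0.005,0.164,0.067,0,0.2]],
])

```text
time_s: 11.2
ee_pos: [638.5, 166.3, 79.6]
tcp_rot: [179.8, -0.1, 93.6]
contact_force: [0.9, -0.7, 0.2]
width: 37.8
grasp_force: 30.0
```

apply_moves([
  [[0,0,0,0,0,0.025,0.2],[0,0,0,0,0,0.045,0.2],[0,0,0,0,0,0.045,0.2],[0,0,0,0,0,0.045,0.2]],
])

```text
time_s: 11.6
ee_pos: [636.6, 161.0, 34.2]
tcp_rot: [-180.0, 0.0, 93.4]
contact_force: [0.1, -0.1, -0.7]
width: 37.5
grasp_force: 30.0
```

```bash
python3 d.py c 38 56 18 90
```

```text
now 11.6 [636.6 161.   34.2] [-180.     0.    93.4] w 37.5 f [ 0.1 -0.1 -0.7] 30.0 j [14. 35. 96. -0. 49. 11.]
[-0.0007  0.0002  0.0002] [0.0025 0.0011 0.0162]
```

apply_moves([
  [[0,0,0,0.0015,0.001,0,0.2],[0,0,0,0.0015,0.001,0.005,0.2],[0,0,0,0.0015,0.001,0.01,0.2],[0,0,0,0.0015,0.001,0.014,0.2],[0,0,0,0.0015,0.001,0.016,0.2]],
])

```text
time_s: 12.1
ee_pos: [637.4, 163.1, 18.0]
tcp_rot: [-180.0, 0.0, 93.4]
contact_force: [-8.4, -1.9, 23.8]
width: 37.7
grasp_force: 30.0
```

```bash
python3 d.py c 38 56 18 90
```

```text
now 12.1 [637.4 163.1  18. ] [-180.     0.    93.4] w 37.7 f [-8.4 -1.9 23.8] 30.0 j [14. 36. 97.  0. 48. 11.]
[-0.0007  0.0001  0.0006] [0.0004 0.0001 0.    ]
```

apply_moves([
  [[0,0,0,0,0,0,0.5],[0,0,0,0,0,0,0.5],[0,0,0,0,0,0,0.5],[0,0,0,0,0,-0.03,0.5],[0,0,0,0,0,-0.06,0.5]],
])

```text
time_s: 12.6
ee_pos: [636.8, 163.0, 77.6]
tcp_rot: [-179.9, 0.0, 93.4]
contact_force: [0.2, 0.2, -0.5]
width: 46.2
grasp_force: 0.0
```

apply_moves([
  [[0,0,0,-0.05,-0.005,0,0.65],[0,0,0,-0.09,-0.01,0,0.65],[0,0,0,-0.13,-0.015,0,0.65],[0,0,0,-0.17,-0.025,0,0.65],[0,0,0,-0.2,-0.03,0,0.65]],
])

```text
time_s: 13.1
ee_pos: [619.0, -40.4, 78.0]
tcp_rot: [-180.0, 0.0, 93.4]
contact_force: [-0.2, -0.2, -0.4]
width: 59.6
grasp_force: 0.0
```

```bash
python3 - <<'E'
from h import *
d=shot('top','t4.png')
for b in blobs(d): 
    if b[0] in('red','green'): print(*b)
E
python3 d.py 591 -113.6 60 77.5
```

```text
red 114 [400.7 217. ] [ 599.3 -346.    20.7] [ 598.6 -346.1   28.1   28.3    2.1]
red 34 [617.1 223.9] [  651.4 -1137.9  -364.2] [  653.1 -1137.9     4.     13.4    89.7]
red 113 [363.7 228.9] [ 567.6 -254.9   20.7] [ 567.3 -255.    27.3   27.3   34.6]
red 127 [354.4 285. ] [ 431.4 -233.    20.6] [ 431.4 -233.4   28.5   26.9    0.5]
red 95 [577.3 386.9] [ 227.6 -704.7  104.3] [ 228.6 -704.8   52.8    8.    10.2]
green 99 [306.7 218.5] [ 590.6 -113.4   20.6] [ 590.4 -113.6   24.1   25.3   77.5]
green 100 [305.7 266.2] [ 473.5 -114.6   20.9] [ 473.6 -114.5   23.9   23.7   62.2]
now 13.15 [618.7 -43.8  78. ] [-1.80e+02  1.00e-01  9.33e+01] w 59.9 f [ 0.3 -4.2  0.1] 0.0 j [ -4.  29. 100.  -0.  51.  -7.]
[-0.0004  0.0017  0.2765] [-0.068  -0.0317  0.0181]
```

apply_moves([
  [[0,0,0.138,-0.035,-0.016,0.02,0.65],[0,0,0.277,-0.071,-0.032,0.04,0.65],[0,0,0.277,-0.071,-0.032,0.04,0.65],[0,0,0.277,-0.071,-0.032,0.04,0.65]],
])

```text
time_s: 13.55
ee_pos: [591.8, -111.4, 37.7]
tcp_rot: [-180.0, -0.0, 77.5]
contact_force: [-0.7, -0.1, 0.4]
width: 59.7
grasp_force: 0.0
```

```bash
python3 d.py 590.8 -113.6 11 77.5
```

```text
now 13.55 [ 591.8 -111.4   37.7] [-180.    -0.    77.5] w 59.7 f [-0.7 -0.1  0.4] 0.0 j [-11.  31. 104.   0.  46.   2.]
[-0.0008 -0.0002  0.0007] [-0.0024 -0.0004  0.0267]
```

apply_moves([
  [[0,0,0,-0.0024,-0.0004,0.01,0.65],[0,0,0,-0.0024,-0.0004,0.0265,0.65],[0,0,0,-0.0024,-0.0004,0.0265,0.65],[0,0,0,-0.0024,-0.0004,0.0265,0.2],[0,0,0,-0.0024,-0.0004,0.0265,0.2]],
])

```text
time_s: 14.05
ee_pos: [591.9, -112.8, 12.2]
tcp_rot: [179.9, -0.0, 77.6]
contact_force: [0.6, 0.6, 0.1]
width: 45.9
grasp_force: 0.0
```

apply_moves([
  [[0,0,0,0,0,0,0.2],[0,0,0,0,0,0,0.2],[0,0,0,0,0,0,0.2],[0,0,0,0,0,0,0.2]],
])

```text
time_s: 14.45
ee_pos: [591.8, -113.2, 12.2]
tcp_rot: [179.9, -0.0, 77.6]
contact_force: [-0.3, 1.7, 6.6]
width: 37.1
grasp_force: 30.0
```

apply_moves([
  [[0,0,0,0,0,-0.04,0.2],[0,0,0,0,0,-0.068,0.2],[0,0,0,0,0,-0.068,0.2]],
])

```text
time_s: 14.75
ee_pos: [593.6, -114.0, 83.2]
tcp_rot: [179.7, 0.0, 77.6]
contact_force: [-0.1, 0.5, -0.5]
width: 37.5
grasp_force: 30.0
```

```bash
python3 d.py c 37.5 -56 79 90
```

```text
now 14.75 [ 593.6 -114.    83.2] [179.7   0.   77.6] w 37.5 f [-0.1  0.5 -0.5] 30.0 j [-11.  27. 102.  -0.  50.   1.]
[ 0.0059  0.0009 -0.2764] [0.1726 0.0131 0.0043]
```

apply_moves([
  [[0,0,-0.1,0.043,0.003,0,0.2],[0,0,-0.2,0.086,0.006,0,0.2],[0,0,-0.276,0.13,0.009,0,0.2],[0,0,-0.276,0.1725,0.013,0,0.2],[0,0,-0.276,0.1725,0.013,0,0.2]],
])

```text
time_s: 15.25
ee_pos: [641.9, 56.7, 78.7]
tcp_rot: [180.0, -0.1, 93.6]
contact_force: [-0.4, -1.1, 0.1]
width: 37.3
grasp_force: 30.0
```

apply_moves([
  [[0,0,0,0,0,0.025,0.2],[0,0,0,0,0,0.047,0.2],[0,0,0,0,0,0.047,0.2],[0,0,0,0,0,0.047,0.2]],
])

```text
time_s: 15.65
ee_pos: [640.3, 51.7, 32.0]
tcp_rot: [-179.9, 0.0, 93.4]
contact_force: [0.7, -0.9, 0.8]
width: 37.6
grasp_force: 30.0
```

```bash
python3 d.py c 37.5 -56 18 90
```

```text
now 15.65 [640.3  51.7  32. ] [-179.9    0.    93.4] w 37.6 f [ 0.7 -0.9  0.8] 30.0 j [ 4. 34. 98. -0. 48.  1.]
[-0.0018  0.0002 -0.0008] [-0.0002  0.0034  0.014 ]
```

apply_moves([
  [[0,0,0,0.0005,0.0034,0,0.2],[0,0,0,0.0005,0.0034,0,0.2],[0,0,0,0.0005,0.0034,0.005,0.2],[0,0,0,0.0005,0.0034,0.01,0.2],[0,0,0,0.0005,0.0034,0.013,0.2]],
])

```text
time_s: 16.15
ee_pos: [644.1, 53.0, 19.0]
tcp_rot: [-180.0, 0.0, 93.4]
contact_force: [0.3, -0.2, -0.3]
width: 37.4
grasp_force: 30.0
```

```bash
python3 d.py c 37.5 -56 18 90
```

```text
now 16.15 [644.1  53.   19. ] [-180.     0.    93.4] w 37.4 f [ 0.3 -0.2 -0.3] 30.0 j [ 5. 35. 98. -0. 47.  1.]
[-0.0005  0.     -0.0004] [-0.0013 -0.0005  0.001 ]
```

apply_moves([
  [[0,0,0,0,0,0,0.5],[0,0,0,0,0,0,0.5],[0,0,0,0,0,0,0.5],[0,0,0,0,0,-0.03,0.5],[0,0,0,0,0,-0.06,0.5]],
])

```text
time_s: 16.65
ee_pos: [643.6, 53.0, 79.5]
tcp_rot: [-179.9, 0.0, 93.4]
contact_force: [1.4, -0.0, 0.2]
width: 46.1
grasp_force: 0.0
```

apply_moves([
  [[0,0,0.1,-0.025,-0.03,0,0.65],[0,0,0.22,-0.055,-0.063,0,0.65],[0,0,0.34,-0.085,-0.1,0,0.65],[0,0,0.44,-0.12,-0.138,0,0.65],[0,0,0.545,-0.15,-0.172,0,0.65]],
])

```text
time_s: 17.15
ee_pos: [480.1, -107.8, 79.8]
tcp_rot: [180.0, -0.0, 61.9]
contact_force: [0.4, -0.4, 0.5]
width: 59.7
grasp_force: 0.0
```

apply_moves([
  [[0,0,0,0,0,0.02,0.65],[0,0,0,0,0,0.04,0.65],[0,0,0,0,0,0.04,0.65]],
])

```text
time_s: 17.45
ee_pos: [480.0, -106.9, 38.2]
tcp_rot: [-179.8, 0.0, 62.1]
contact_force: [0.9, 0.4, -0.6]
width: 59.5
grasp_force: 0.0
```

```bash
python3 d.py 473.6 -114.6 11 62.2
```

```text
now 17.45 [ 480.  -106.9   38.2] [-179.8    0.    62.1] w 59.5 f [ 0.9  0.4 -0.6] 0.0 j [-13.  23. 117.   0.  40.  15.]
[-0.0028  0.0007 -0.0017] [-0.0098 -0.002   0.0272]
```

apply_moves([
  [[0,0,0,-0.0098,-0.002,0,0.65],[0,0,0,-0.0098,-0.002,0.0135,0.65],[0,0,0,-0.0098,-0.002,0.027,0.65],[0,0,0,-0.0098,-0.002,0.027,0.65],[0,0,0,-0.0098,-0.002,0.027,0.2]],
])

```text
time_s: 17.95
ee_pos: [475.4, -114.7, 13.3]
tcp_rot: [180.0, -0.0, 62.2]
contact_force: [0.1, 0.7, 0.4]
width: 53.7
grasp_force: 0.0
```

apply_moves([
  [[0,0,0,0,0,0,0.2],[0,0,0,0,0,0,0.2],[0,0,0,0,0,0,0.2],[0,0,0,0,0,0,0.2],[0,0,0,0,0,0,0.2]],
])

```text
time_s: 18.45
ee_pos: [475.7, -114.7, 13.3]
tcp_rot: [179.9, -0.0, 62.2]
contact_force: [-0.9, -0.1, 6.9]
width: 37.7
grasp_force: 30.0
```

apply_moves([
  [[0,0,0,0,0,-0.04,0.2],[0,0,0,0,0,-0.068,0.2],[0,0,0,0,0,-0.068,0.2]],
])

```text
time_s: 18.75
ee_pos: [477.7, -115.1, 83.9]
tcp_rot: [179.7, -0.1, 62.2]
contact_force: [1.3, 0.8, -0.9]
width: 37.5
grasp_force: 30.0
```

```bash
python3 d.py c -38.5 0 79 90
```

```text
now 18.75 [ 477.7 -115.1   83.9] [ 1.797e+02 -1.000e-01  6.220e+01] w 37.5 f [ 1.3  0.8 -0.9] 30.0 j [-14.  18. 116.   0.  45.  14.]
[ 6.100e-03  1.000e-04 -5.453e-01] [ 0.2335 -0.0252  0.0051]
```

apply_moves([
  [[0,0,-0.11,0.044,-0.005,0,0.2],[0,0,-0.22,0.09,-0.01,0,0.2],[0,0,-0.33,0.137,-0.015,0,0.2],[0,0,-0.44,0.184,-0.02,0,0.2],[0,0,-0.545,0.2335,-0.025,0,0.2]],
])

```text
time_s: 19.25
ee_pos: [562.1, 105.3, 79.9]
tcp_rot: [-180.0, 0.0, 93.6]
contact_force: [0.5, -1.0, -1.0]
width: 37.3
grasp_force: 30.0
```

apply_moves([
  [[0,0,0,0,0,0,0.2],[0,0,0,0,0,0.025,0.2],[0,0,0,0,0,0.045,0.2],[0,0,0,0,0,0.045,0.2],[0,0,0,0,0,0.045,0.2]],
])

```text
time_s: 19.75
ee_pos: [561.5, 103.0, 35.2]
tcp_rot: [-179.9, 0.0, 93.3]
contact_force: [0.6, 0.6, 0.7]
width: 37.4
grasp_force: 30.0
```

```bash
python3 d.py c -38.3 0 19 90
```

```text
now 19.75 [561.5 103.   35.2] [-179.9    0.    93.3] w 37.4 f [0.6 0.6 0.7] 30.0 j [ 10.  29. 108.  -0.  44.   7.]
[-0.0015  0.0003 -0.0012] [-0.      0.0032  0.0162]
```

apply_moves([
  [[0,0,0,0.001,0.0032,0,0.2],[0,0,0,0.001,0.0032,0,0.2],[0,0,0,0.001,0.0032,0.007,0.2],[0,0,0,0.001,0.0032,0.011,0.2],[0,0,0,0.001,0.0032,0.015,0.2]],
])

```text
time_s: 20.25
ee_pos: [565.1, 104.7, 20.1]
tcp_rot: [-180.0, 0.0, 93.4]
contact_force: [0.0, -0.3, -0.6]
width: 37.6
grasp_force: 30.0
```

```bash
python3 d.py c -38.3 0 19 90
```

```text
now 20.25 [565.1 104.7  20.1] [-180.     0.    93.4] w 37.6 f [ 0.  -0.3 -0.6] 30.0 j [ 10.  30. 108.  -0.  42.   7.]
[-0.0002  0.     -0.0004] [-0.0016 -0.0005  0.0011]
```

apply_moves([
  [[0,0,0,0,0,0,0.5],[0,0,0,0,0,0,0.5],[0,0,0,0,0,0,0.5],[0,0,0,0,0,-0.03,0.5],[0,0,0,0,0,-0.06,0.5]],
])

```text
time_s: 20.75
ee_pos: [564.5, 104.7, 80.6]
tcp_rot: [-179.9, 0.0, 93.4]
contact_force: [1.3, 0.2, -0.2]
width: 46.1
grasp_force: 0.0
```

apply_moves([
  [[0,0,0,-0.04,-0.019,0,0.7],[0,0,0,-0.08,-0.038,0,0.7],[0,0,0,-0.12,-0.057,0,0.7],[0,0,0,-0.16,-0.076,0,0.7],[0,0,0,-0.2,-0.094,0,0.7]],
])

```text
time_s: 21.25
ee_pos: [482.5, -101.8, 80.9]
tcp_rot: [180.0, 0.0, 93.4]
contact_force: [0.6, -1.3, 0.9]
width: 64.2
grasp_force: 0.0
```

apply_moves([
  [[0,0,0,-0.04,-0.019,0,0.7],[0,0,0,-0.08,-0.038,0,0.7],[0,0,0,-0.129,-0.059,0.02,0.7],[0,0,0,-0.129,-0.059,0.04,0.7],[0,0,0,-0.129,-0.059,0.04,0.7]],
])

```text
time_s: 21.75
ee_pos: [429.9, -233.3, 38.9]
tcp_rot: [-179.8, -0.1, 93.2]
contact_force: [-0.5, -0.3, -0.1]
width: 64.2
grasp_force: 0.0
```

```bash
python3 d.py 431.3 -233.2 11 93.4
```

```text
now 21.75 [ 429.9 -233.3   38.9] [-1.798e+02 -1.000e-01  9.320e+01] w 64.2 f [-0.5 -0.3 -0.1] 0.0 j [-29.  23. 118.  -0.  40. -32.]
[-0.0028 -0.0017 -0.0034] [0.     0.0015 0.0279]
```

apply_moves([
  [[0,0,0,0,0.0015,0.01,0.7],[0,0,0,0,0.0015,0.0275,0.7],[0,0,0,0,0.0015,0.0275,0.7],[0,0,0,0,0.0015,0.0275,0.2],[0,0,0,0,0.0015,0.0275,0.2]],
])

```text
time_s: 22.25
ee_pos: [434.2, -232.3, 13.8]
tcp_rot: [179.9, 0.0, 93.4]
contact_force: [0.2, -0.2, 0.6]
width: 50.4
grasp_force: 0.0
```

apply_moves([
  [[0,0,0,0,0,0,0.2],[0,0,0,0,0,0,0.2],[0,0,0,0,0,0,0.2],[0,0,0,0,0,0,0.2]],
])

```text
time_s: 22.65
ee_pos: [434.1, -232.5, 13.8]
tcp_rot: [179.9, 0.0, 93.4]
contact_force: [0.5, 3.8, 7.4]
width: 42.8
grasp_force: 30.0
```

apply_moves([
  [[0,0,0,0,0,-0.04,0.2],[0,0,0,0,0,-0.068,0.2],[0,0,0,0,0,-0.068,0.2]],
])

```text
time_s: 22.95
ee_pos: [435.6, -233.9, 84.3]
tcp_rot: [179.7, 0.2, 93.4]
contact_force: [-0.9, -0.1, -1.1]
width: 42.3
grasp_force: 30.0
```

```bash
python3 d.py c -38.3 -56 79 90
python3 - <<'E'
from h import *
for n in ('top','side'):
  for b in blobs(shot(n)): 
    if b[0] in('red','green') and b[3][2]<60 and b[3][0]>300 and b[3][2]>0: print(n,*b)
E
```

```text
now 22.95 [ 435.6 -233.9   84.3] [179.7   0.2  93.4] w 42.3 f [-0.9 -0.1 -1.1] 30.0 j [-28.  19. 116.  -0.  45. -32.]
[ 0.0051  0.0033 -0.0004] [0.2728 0.1487 0.0052]
top red 117 [400.7 217.1] [ 599.1 -346.1   20.9] [ 598.3 -345.7   27.9   28.1   89.4]
top red 122 [363.7 229. ] [ 567.7 -254.7   20.8] [ 5.675e+02 -2.546e+02  2.980e+01  2.750e+01  2.000e-01]
top green 95 [240.4 195.3] [644.   52.3  26.2] [643.6  52.3  24.   23.    2.9]
top green 94 [195.4 196.7] [637.9 164.2  26.2] [638.4 163.8  23.3  24.    2.6]
top green 98 [217.6 226.5] [564.7 104.1  26.8] [564.5 104.2  22.9  23.3   2.8]
side red 52 [315.1 231.3] [ 567.7 -254.7   19. ] [ 566.6 -255.8   26.4   24.1   55.6]
side red 65 [338.2 251.1] [ 599.6 -345.6   18.9] [ 599.2 -344.3   25.8   24.9    9.7]
```

apply_moves([
  [[0,0,0,0.039,0.021,0,0.2],[0,0,0,0.078,0.042,0,0.2],[0,0,0,0.117,0.064,0,0.2],[0,0,0,0.156,0.085,0,0.2],[0,0,0,0.195,0.106,0,0.2]],
])

```text
time_s: 23.55
ee_pos: [527.2, -30.0, 79.4]
tcp_rot: [-179.9, -0.0, 93.4]
contact_force: [0.7, -0.3, -0.3]
width: 42.5
grasp_force: 30.0
```

apply_moves([
  [[0,0,0,0.039,0.021,0,0.2],[0,0,0,0.078,0.043,0,0.2],[0,0,0,0.078,0.043,0.02,0.2],[0,0,0,0.078,0.043,0.045,0.2],[0,0,0,0.078,0.043,0.045,0.2]],
])

```text
time_s: 24.05
ee_pos: [562.6, 48.9, 31.9]
tcp_rot: [-179.6, 0.0, 93.4]
contact_force: [-0.8, 0.2, 0.2]
width: 42.5
grasp_force: 30.0
```

```bash
python3 d.py c -38.3 -56 20 90
```

```text
now 24.05 [562.6  48.9  31.9] [-179.6    0.    93.4] w 42.5 f [-0.8  0.2  0.2] 30.0 j [  5.  29. 108.  -0.  43.   1.]
[-0.0075  0.0003  0.0005] [-0.0019  0.0054  0.0118]
```

apply_moves([
  [[0,0,0,-0.0014,0.0054,0,0.2],[0,0,0,-0.0014,0.0054,0,0.2],[0,0,0,-0.0014,0.0054,0.004,0.2],[0,0,0,-0.0014,0.0054,0.008,0.2],[0,0,0,-0.0014,0.0054,0.011,0.2]],
])

```text
time_s: 24.55
ee_pos: [571.6, 47.6, 26.1]
tcp_rot: [180.0, -0.0, 93.4]
contact_force: [-8.0, 0.1, 29.2]
width: 42.4
grasp_force: 30.4
```

```bash
python3 d.py c -38.3 -56 20 90
```

```text
now 24.55 [571.6  47.6  26.1] [180.   -0.   93.4] w 42.4 f [-8.   0.1 29.2] 30.4 j [  5.  30. 108.   0.  43.   1.]
[ 0.0003 -0.0001 -0.0008] [-0.0001 -0.0037  0.0061]
```

apply_moves([
  [[0,0,0,0,0,-0.006,0.2],[0,0,0,0,-0.0037,-0.006,0.2],[0,0,0,0,-0.0037,-0.006,0.2],[0,0,0,0,-0.0037,-0.006,0.2]],
])

```text
time_s: 24.95
ee_pos: [567.6, 47.4, 30.9]
tcp_rot: [-180.0, 0.0, 93.4]
contact_force: [0.1, 0.6, -0.3]
width: 42.7
grasp_force: 30.0
```

```bash
python3 d.py c -38.3 -56 20 90
```

```text
now 24.95 [567.6  47.4  30.9] [-180.     0.    93.4] w 42.7 f [ 0.1  0.6 -0.3] 30.0 j [  5.  29. 108.  -0.  43.   1.]
[-0.0002  0.     -0.0003] [-0.0002  0.0004  0.0109]
```

apply_moves([
  [[0,0,0,0,0.0004,0.004,0.2],[0,0,0,0,0.0004,0.008,0.2],[0,0,0,0,0.0004,0.0105,0.2],[0,0,0,0,0.0004,0.0105,0.2]],
])

```text
time_s: 25.35
ee_pos: [568.0, 47.4, 20.0]
tcp_rot: [-180.0, 0.0, 93.4]
contact_force: [-0.4, 0.3, 0.7]
width: 42.6
grasp_force: 30.0
```

```bash
python3 d.py c -38.3 -56 20 90
```

```text
now 25.35 [568.   47.4  20. ] [-180.     0.    93.4] w 42.6 f [-0.4  0.3  0.7] 30.0 j [  5.  30. 108.   0.  42.   1.]
[-0.0007  0.     -0.0003] [-0.0002 -0.     -0.    ]
```

apply_moves([
  [[0,0,0,0,0,0,0.55],[0,0,0,0,0,0,0.55],[0,0,0,0,0,0,0.55],[0,0,0,0,0,-0.03,0.55],[0,0,0,0,0,-0.06,0.55]],
])

```text
time_s: 25.85
ee_pos: [567.4, 47.4, 80.5]
tcp_rot: [-179.9, 0.0, 93.4]
contact_force: [1.1, 0.2, 0.5]
width: 50.5
grasp_force: 0.0
```

apply_moves([
  [[0,0,0,-0.044,-0.0025,0,0.7],[0,0,0,-0.088,-0.005,0,0.7],[0,0,0,-0.132,-0.0075,0,0.7],[0,0,0,-0.176,-0.01,0,0.7],[0,0,0,-0.22,-0.013,0,0.7]],
])

```text
time_s: 26.35
ee_pos: [568.2, -174.7, 80.8]
tcp_rot: [180.0, 0.0, 93.4]
contact_force: [1.6, -0.1, -0.6]
width: 64.2
grasp_force: 0.0
```

apply_moves([
  [[0,0,0,-0.041,-0.0025,0,0.7],[0,0,0,-0.0815,-0.005,0,0.7],[0,0,0,-0.0815,-0.005,0.02,0.7],[0,0,0,-0.0815,-0.005,0.04,0.7],[0,0,0,-0.0815,-0.005,0.04,0.7]],
])

```text
time_s: 26.85
ee_pos: [566.1, -254.3, 38.3]
tcp_rot: [-179.8, -0.1, 93.3]
contact_force: [-0.5, 0.6, -0.4]
width: 64.5
grasp_force: 0.0
```

```bash
python3 d.py 567.7 -254.8 12 93.4
python3 - <<'E'
from h import *
for n in ('top','side'):
  for b in blobs(shot(n)): 
    if b[0] in('red','green') and b[3][2]<60 and b[3][0]>300 and b[3][2]>0: print(n,*b)
E
```

```text
now 26.85 [ 566.1 -254.3   38.3] [-1.798e+02 -1.000e-01  9.330e+01] w 64.5 f [-0.5  0.6 -0.4] 0.0 j [-24.  32. 101.  -0.  47. -28.]
[-0.0037 -0.0019 -0.0011] [-0.0007  0.0017  0.0262]
top red 121 [240.9 225.5] [568.3  47.5  26.7] [568.5  47.2  27.9  29.5   2.8]
top green 95 [240.4 195.3] [644.   52.3  26.9] [643.7  52.   24.   23.3   3.2]
top green 95 [196.2 196.4] [638.7 162.   26.7] [638.6 161.8  23.3  23.8  89.4]
top green 98 [217.6 226.5] [565.3 104.2  26.9] [564.7 104.3  22.9  23.3   1.1]
side red 31 [290.4 174.9] [568.9  47.   25. ] [568.8  45.6  31.3  21.7  77.3]
side red 52 [315.1 231.3] [ 567.7 -254.6   19. ] [ 567.6 -255.    24.7   25.9   63.8]
side red 69 [338.1 251.1] [ 599.5 -345.6   19.3] [ 599.9 -345.2   24.4   27.9   62. ]
```

apply_moves([
  [[0,0,0,-0.0006,0,0.01,0.7],[0,0,0,-0.0006,0,0.0265,0.7],[0,0,0,-0.0006,0,0.0265,0.7],[0,0,0,-0.0006,0,0.0265,0.2],[0,0,0,-0.0006,0,0.0265,0.2]],
])

```text
time_s: 27.45
ee_pos: [568.3, -255.2, 14.2]
tcp_rot: [180.0, 0.0, 93.4]
contact_force: [0.0, -0.2, -0.4]
width: 50.4
grasp_force: 0.0
```

apply_moves([
  [[0,0,0,0,0,0,0.2],[0,0,0,0,0,0,0.2],[0,0,0,0,0,0,0.2],[0,0,0,0,0,0,0.2]],
])

```text
time_s: 27.85
ee_pos: [568.3, -255.3, 14.4]
tcp_rot: [180.0, 0.0, 93.4]
contact_force: [-0.4, -0.5, 2.6]
width: 42.9
grasp_force: 30.0
```

apply_moves([
  [[0,0,0,0,0,-0.04,0.2],[0,0,0,0,0,-0.068,0.2],[0,0,0,0,0,-0.068,0.2],[0,0,0,0,0,-0.068,0.2]],
])

```text
time_s: 28.25
ee_pos: [568.3, -255.3, 82.5]
tcp_rot: [179.9, 0.0, 93.4]
contact_force: [0.3, 1.0, 0.1]
width: 42.8
grasp_force: 30.0
```

```bash
python3 d.py c 37.8 0 79 90
```

```text
now 28.25 [ 568.3 -255.3   82.5] [179.9   0.   93.4] w 42.8 f [0.3 1.  0.1] 30.0 j [-24.  28. 100.  -0.  52. -28.]
[ 0.0011  0.0006 -0.0004] [0.358  0.0936 0.0034]
```

apply_moves([
  [[0,0,0,0.043,0.011,0,0.2],[0,0,0,0.086,0.022,0,0.2],[0,0,0,0.129,0.033,0,0.2],[0,0,0,0.172,0.045,0,0.2],[0,0,0,0.215,0.056,0,0.2]],
])

```text
time_s: 28.75
ee_pos: [610.4, -35.5, 80.4]
tcp_rot: [-179.9, -0.0, 93.4]
contact_force: [0.6, 0.5, 0.1]
width: 42.6
grasp_force: 30.0
```

apply_moves([
  [[0,0,0,0.043,0.011,0,0.2],[0,0,0,0.086,0.022,0,0.2],[0,0,0,0.12,0.032,0,0.2],[0,0,0,0.143,0.0375,0,0.2],[0,0,0,0.143,0.0375,0,0.2]],
])

```text
time_s: 29.25
ee_pos: [639.7, 110.5, 80.2]
tcp_rot: [-179.9, -0.0, 93.5]
contact_force: [0.4, -0.5, 0.4]
width: 42.7
grasp_force: 30.0
```

apply_moves([
  [[0,0,0,0,0,0.02,0.2],[0,0,0,0,0,0.04,0.2],[0,0,0,0,0,0.046,0.2],[0,0,0,0,0,0.046,0.2],[0,0,0,0,0,0.046,0.2]],
])

```text
time_s: 29.75
ee_pos: [640.4, 107.2, 36.2]
tcp_rot: [-180.0, 0.0, 93.3]
contact_force: [1.1, 0.1, -0.6]
width: 42.4
grasp_force: 30.0
```

```bash
python3 d.py c 37.8 0 20.5 90
```

```text
now 29.75 [640.4 107.2  36.2] [-180.     0.    93.3] w 42.4 f [ 1.1  0.1 -0.6] 30.0 j [ 9. 34. 97. -0. 49.  6.]
[-0.0002  0.0001 -0.0009] [0.0005 0.0003 0.0157]
```

apply_moves([
  [[0,0,0,0,0.0003,0,0.2],[0,0,0,0,0.0003,0.005,0.2],[0,0,0,0,0.0003,0.01,0.2],[0,0,0,0,0.0003,0.0145,0.2],[0,0,0,0,0.0003,0.0145,0.2]],
])

```text
time_s: 30.25
ee_pos: [640.1, 107.7, 20.7]
tcp_rot: [-179.9, 0.0, 93.4]
contact_force: [-0.4, 0.1, 0.5]
width: 42.6
grasp_force: 30.0
```

```bash
python3 d.py c 37.8 0 20.5 90
```

```text
now 30.25 [640.1 107.7  20.7] [-179.9    0.    93.4] w 42.6 f [-0.4  0.1  0.5] 30.0 j [ 9. 35. 98. -0. 47.  6.]
[-0.0011  0.0001 -0.0003] [-0.0001  0.0005  0.0002]
```

apply_moves([
  [[0,0,0,0,0,0,0.55],[0,0,0,0,0,0,0.55],[0,0,0,0,0,0,0.55],[0,0,0,0,0,-0.03,0.55],[0,0,0,0,0,-0.06,0.55]],
])

```text
time_s: 30.75
ee_pos: [639.8, 107.6, 81.4]
tcp_rot: [-179.9, 0.0, 93.4]
contact_force: [0.6, -0.9, 0.3]
width: 50.3
grasp_force: 0.0
```

apply_moves([
  [[0,0,0,-0.044,-0.0066,0,0.7],[0,0,0,-0.088,-0.0132,0,0.7],[0,0,0,-0.132,-0.0198,0,0.7],[0,0,0,-0.176,-0.0264,0,0.7],[0,0,0,-0.22,-0.033,0,0.7]],
])

```text
time_s: 31.25
ee_pos: [620.4, -115.5, 81.9]
tcp_rot: [180.0, 0.0, 93.4]
contact_force: [-0.1, -0.6, 0.8]
width: 64.1
grasp_force: 0.0
```

apply_moves([
  [[0,0,0,-0.044,-0.0066,0,0.7],[0,0,0,-0.088,-0.0132,0,0.7],[0,0,0,-0.132,-0.0198,0,0.7],[0,0,0,-0.176,-0.0264,0,0.7],[0,0,0,-0.22,-0.033,0,0.7]],
])

```text
time_s: 31.75
ee_pos: [600.3, -337.3, 81.8]
tcp_rot: [180.0, 0.0, 93.4]
contact_force: [0.8, 0.1, 0.4]
width: 64.3
grasp_force: 0.0
```

apply_moves([
  [[0,0,0,-0.01,-0.0015,0,0.7],[0,0,0,-0.01,-0.0015,0.02,0.7],[0,0,0,-0.01,-0.0015,0.04,0.7],[0,0,0,-0.01,-0.0015,0.04,0.7],[0,0,0,-0.01,-0.0015,0.04,0.7]],
])

```text
time_s: 32.25
ee_pos: [599.7, -344.8, 41.6]
tcp_rot: [-180.0, -0.0, 93.4]
contact_force: [0.6, -0.3, -0.7]
width: 64.2
grasp_force: 0.0
```

```bash
python3 d.py 599.4 -345.8 12 93.4
python3 - <<'E'
from h import *
for n in ('top','side'):
  for b in blobs(shot(n)): 
    if b[0] in('red','green') and b[3][2]<60 and b[3][0]>300 and b[3][2]>0: print(n,*b)
E
```

```text
now 32.25 [ 599.7 -344.8   41.6] [-180.    -0.    93.4] w 64.2 f [ 0.6 -0.3 -0.7] 0.0 j [-30.  36.  91.   0.  52. -33.]
[-0.0006 -0.0005  0.    ] [-0.001  -0.0004  0.0296]
top red 114 [217.9 196.3] [640.3 108.   26.5] [640.  108.9  28.5  27.8   4.1]
top red 121 [240.8 225.5] [568.4  47.7  26.1] [568.7  47.9  27.7  27.7   1.5]
top green 95 [240.4 195.3] [643.9  52.2  26.7] [643.7  52.2  23.9  22.9   2.8]
top green 95 [196.2 196.4] [638.4 162.3  26.8] [638.2 162.   23.3  24.4  87.1]
top green 98 [217.6 226.5] [564.3 103.8  26.7] [564.8 104.4  23.1  23.2   2.2]
side red 27 [290.4 174.6] [569.4  49.4  24.9] [569.8  49.8  25.9  22.8  63.1]
side red 65 [338.2 251.1] [ 599.4 -346.2   19.3] [ 598.6 -345.5   25.4   24.3   19.4]
```

apply_moves([
  [[0,0,0,-0.001,0,0.015,0.7],[0,0,0,-0.001,0,0.0295,0.7],[0,0,0,-0.001,0,0.0295,0.7],[0,0,0,-0.001,0,0.0295,0.2],[0,0,0,-0.001,0,0.0295,0.2]],
])

```text
time_s: 32.85
ee_pos: [599.9, -346.5, 12.1]
tcp_rot: [180.0, 0.0, 93.4]
contact_force: [0.5, -0.5, -0.0]
width: 50.4
grasp_force: 0.0
```

apply_moves([
  [[0,0,0,0,0,0,0.2],[0,0,0,0,0,0,0.2],[0,0,0,0,0,0,0.2],[0,0,0,0,0,0,0.2]],
])

```text
time_s: 33.25
ee_pos: [600.0, -346.6, 12.4]
tcp_rot: [180.0, 0.0, 93.4]
contact_force: [0.2, 0.3, 1.4]
width: 42.7
grasp_force: 30.0
```

apply_moves([
  [[0,0,0,0,0,-0.04,0.2],[0,0,0,0,0,-0.068,0.2],[0,0,0,0,0,-0.068,0.2],[0,0,0,0,0,-0.068,0.2]],
])

```text
time_s: 33.65
ee_pos: [600.0, -346.6, 80.5]
tcp_rot: [179.9, 0.0, 93.4]
contact_force: [-0.2, -0.5, -0.8]
width: 42.6
grasp_force: 30.0
```

```bash
python3 d.py c -38.3 56 79 90
```

```text
now 33.65 [ 600.  -346.6   80.5] [179.9   0.   93.4] w 42.6 f [-0.2 -0.5 -0.8] 30.0 j [-30.  34.  90.  -0.  56. -34.]
[ 0.001   0.0007 -0.0003] [ 0.507  -0.0088  0.0012]
```

apply_moves([
  [[0,0,0,0.044,-0.001,0,0.2],[0,0,0,0.088,-0.002,0,0.2],[0,0,0,0.132,-0.003,0,0.2],[0,0,0,0.176,-0.004,0,0.2],[0,0,0,0.22,-0.005,0,0.2]],
])

```text
time_s: 34.15
ee_pos: [580.3, -125.3, 78.4]
tcp_rot: [-179.9, -0.0, 93.4]
contact_force: [0.8, 0.2, 0.4]
width: 42.8
grasp_force: 30.0
```

apply_moves([
  [[0,0,0,0.044,0,0,0.2],[0,0,0,0.088,-0.001,0,0.2],[0,0,0,0.132,-0.002,0,0.2],[0,0,0,0.176,-0.003,0,0.2],[0,0,0,0.22,-0.003,0,0.2]],
])

```text
time_s: 34.65
ee_pos: [564.2, 93.8, 78.5]
tcp_rot: [-179.9, 0.0, 93.4]
contact_force: [0.3, -0.7, 0.4]
width: 42.6
grasp_force: 30.0
```

apply_moves([
  [[0,0,0,0.04,0,0,0.2],[0,0,0,0.066,0,0,0.2],[0,0,0,0.066,0,0.02,0.2],[0,0,0,0.066,0,0.04,0.2],[0,0,0,0.066,0,0.044,0.2]],
])

```text
time_s: 35.15
ee_pos: [559.3, 157.8, 32.8]
tcp_rot: [-179.7, 0.1, 93.4]
contact_force: [0.3, -0.4, -0.2]
width: 43.0
grasp_force: 30.0
```

apply_moves([
  [[0,0,0,0,0,0,0.2],[0,0,0,0,0,0,0.2]],
])

```text
time_s: 35.35
ee_pos: [562.1, 158.0, 36.1]
tcp_rot: [-180.0, 0.0, 93.4]
contact_force: [0.5, -0.1, -0.1]
width: 43.0
grasp_force: 30.0
```

```bash
python3 d.py c -38.3 55.4 18.5 90
```

```text
now 35.35 [562.1 158.   36.1] [-180.     0.    93.4] w 43.0 f [ 0.5 -0.1 -0.1] 30.0 j [ 16.  29. 106.   0.  45.  12.]
[-0.0003  0.     -0.0008] [ 0.0005 -0.0007  0.0176]
```

apply_moves([
  [[0,0,0,0.0005,-0.0007,0.005,0.2],[0,0,0,0.0005,-0.0007,0.01,0.2],[0,0,0,0.0005,-0.0007,0.014,0.2],[0,0,0,0.0005,-0.0007,0.0165,0.2],[0,0,0,0.0005,-0.0007,0.0165,0.2]],
])

```text
time_s: 35.85
ee_pos: [561.1, 158.5, 19.1]
tcp_rot: [-180.0, 0.0, 93.4]
contact_force: [0.1, -0.3, -0.0]
width: 42.7
grasp_force: 30.0
```

```bash
python3 d.py c -38.3 55.4 18.5 90
```

```text
now 35.85 [561.1 158.5  19.1] [-180.     0.    93.4] w 42.7 f [ 0.1 -0.3 -0. ] 30.0 j [ 16.  31. 106.  -0.  43.  12.]
[-0.0006  0.0002 -0.0004] [-0.0001  0.0003  0.0006]
```

apply_moves([
  [[0,0,0,0,0,0,0.55],[0,0,0,0,0,0,0.55],[0,0,0,0,0,0,0.55],[0,0,0,0,0,-0.04,0.55],[0,0,0,0,0,-0.08,0.55]],
])

```text
time_s: 36.35
ee_pos: [560.2, 158.3, 99.4]
tcp_rot: [-179.8, 0.0, 93.4]
contact_force: [1.0, 0.2, 0.2]
width: 50.3
grasp_force: 0.0
```

apply_moves([
  [[0,0,0,0.04,0.012,-0.01,0],[0,0,0,0.08,0.025,-0.01,0],[0,0,0,0.1,0.039,-0.01,0],[0,0,0,0.1,0.039,-0.01,0],[0,0,0,0.1,0.039,-0.01,0]],
])

```text
time_s: 36.85
ee_pos: [593.9, 260.7, 109.2]
tcp_rot: [-180.0, 0.0, 93.4]
contact_force: [-0.5, 0.4, -0.6]
width: 12.4
grasp_force: 0.0
```

```bash
python3 d.py c 0 151 46 90
python3 - <<'E'
from h import *
for n in ('top','side'):
  d=shot(n,n+'9.png')
  for b in blobs(d): 
    if b[0] in('red','green') and b[3][2]<70 and b[3][0]>300 and b[3][2]>0: print(n,*b)
  im=cv2.cvtColor(d['color'],cv2.COLOR_RGB2BGR)
  im=im[155:305,80:280] if n=='top' else im[110:210,220:370]
  cv2.imwrite(f'pics/z{n}.png',cv2.resize(im,None,fx=4,fy=4,interpolation=cv2.INTER_CUBIC))
E
```

```text
now 36.85 [593.9 260.7 109.2] [-180.     0.    93.4] w 12.4 f [-0.5  0.4 -0.6] 0.0 j [24. 29. 95. -0. 56. 20.]
[-0.0007  0.0005  0.0006] [-0.0046 -0.0002  0.0632]
top red 111 [217.9 196.3] [640.2 108.3  26.9] [640.3 107.2  28.4  27.8  46.9]
top red 116 [240.8 225.6] [568.5  47.6  26.5] [568.6  48.1  27.7  27.3   1.4]
top red 118 [195.3 227.4] [561.3 158.5  26.9] [5.610e+02 1.584e+02 2.740e+01 2.770e+01 3.000e-01]
top red 35 [166.1 276.5] [440.3 207.3  65.9] [440.4 207.2  11.5  14.3   1.2]
top green 95 [240.4 195.3] [644.   52.2  26.9] [643.7  52.1  24.1  23.1   3.4]
top green 95 [196.2 196.4] [638.5 162.2  26.7] [638.4 162.1  23.4  23.7  89.6]
top green 95 [217.7 226.5] [565.  103.9  26.5] [564.9 104.1  22.9  23.1   3.2]
side red 28 [280.8 159.5] [560.8 161.9  25. ] [562.9 162.9  27.3  25.1  70.7]
side red 25 [307.6 163.7] [639.3 109.6  25.1] [640.1 109.9  25.   25.7  27.3]
side red 30 [290.2 174.6] [568.7  49.5  25.3] [568.4  48.9  25.1  22.6  60.5]
```

View pics/zside.png

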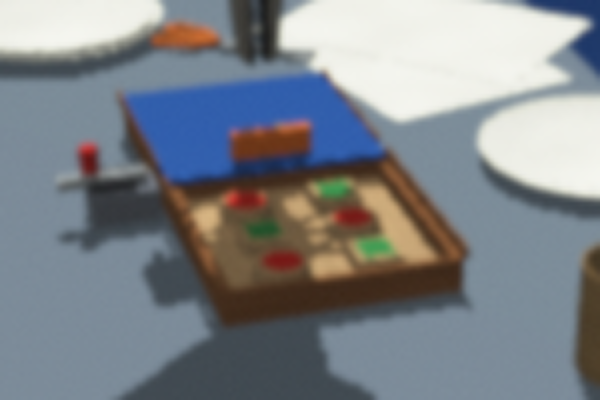

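View pics/ztop.png

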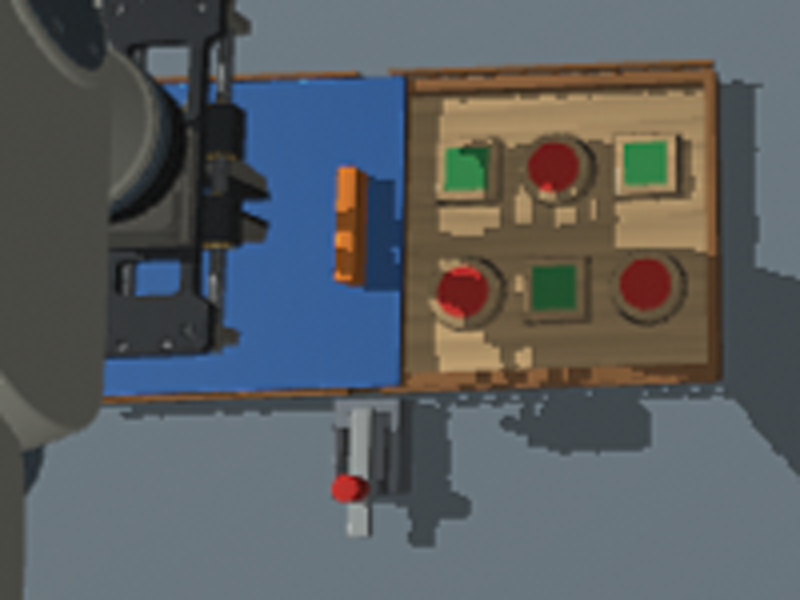

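All six are seated, with tops at z≈26–27 in both views: greens at (466,168), (645,162) and (553,287), reds at (555,168), (463,292) and (645,285) in the top crop. Now I'll shut the cover.

apply_moves([
  [[0,0,0,0,0,0.03,0],[0,0,0,0,0,0.063,0],[0,0,0,0,0,0.063,0],[0,0,0,-0.01,0,0.063,0],[0,0,0,-0.02,0,0.063,0]],
])

```text
time_s: 37.45
ee_pos: [596.3, 240.1, 48.1]
tcp_rot: [179.9, -0.0, 93.4]
contact_force: [-0.6, 0.4, 0.6]
width: 0.5
grasp_force: 0.0
```

apply_moves([
  [[0,0,0,-0.015,0,0,0],[0,0,0,-0.03,0,0,0],[0,0,0,-0.045,0,0,0],[0,0,0,-0.06,0,0,0],[0,0,0,-0.075,0,0,0]],
])

```text
time_s: 37.95
ee_pos: [600.4, 164.5, 46.9]
tcp_rot: [179.9, -0.0, 93.4]
contact_force: [1.3, 1.9, 1.7]
width: 0.6
grasp_force: 1.0
```

```bash
python3 d.py c 0 -56 46 90
```

```text
now 37.95 [600.4 164.5  46.9] [179.9  -0.   93.4] w 0.6 f [1.3 1.9 1.7] 1.0 j [ 15.  31. 101.   0.  48.  12.]
[ 0.0009 -0.0002 -0.0007] [-0.1152 -0.0009  0.0009]
```

apply_moves([
  [[0,0,0,-0.015,0,0,0],[0,0,0,-0.03,0,0,0],[0,0,0,-0.045,0,0,0],[0,0,0,-0.06,0,0,0],[0,0,0,-0.075,0,0,0]],
])

```text
time_s: 38.45
ee_pos: [604.4, 89.8, 46.5]
tcp_rot: [-180.0, 0.0, 93.4]
contact_force: [0.5, 2.7, 2.1]
width: 0.7
grasp_force: 1.0
```

apply_moves([
  [[0,0,0,-0.01,0,0,0],[0,0,0,-0.02,0,0,0],[0,0,0,-0.03,0,0,0],[0,0,0,-0.036,0,0,0],[0,0,0,-0.04,0,0,0]],
])

```text
time_s: 38.95
ee_pos: [606.6, 50.6, 46.5]
tcp_rot: [-180.0, -0.0, 93.4]
contact_force: [-0.1, 1.1, 1.4]
width: 0.7
grasp_force: 0.8
```

apply_moves([
  [[0,0,0,-0.002,0,0,0],[0,0,0,-0.004,0,0,0],[0,0,0,-0.006,0,0,0],[0,0,0,-0.006,0,0,0]],
])

```text
time_s: 39.35
ee_pos: [606.7, 49.3, 46.5]
tcp_rot: [-180.0, -0.3, 93.3]
contact_force: [-0.7, 22.7, 0.2]
width: 0.5
grasp_force: 11.5
```

```bash
python3 d.py c 0 -56 46 90
```

```text
now 39.35 [606.7  49.3  46.5] [-180.    -0.3   93.3] w 0.5 f [-0.7 22.7  0.2] 11.5 j [  4.  30. 103.   0.  47.   1.]
[-0.0003 -0.0057 -0.002 ] [ 0.0003 -0.0004  0.0005]
```

apply_moves([
  [[0,0,0,0.006,0,0,0],[0,0,0,0.015,0,-0.03,0.2],[0,0,0,0.015,0,-0.065,0.5],[0,0,0,0.05,-0.03,-0.065,0.5],[0,0,0,0.085,-0.06,-0.065,0.5]],
])

```text
time_s: 39.85
ee_pos: [542.3, 126.7, 112.5]
tcp_rot: [179.9, 0.0, 93.3]
contact_force: [0.6, 1.0, 0.2]
width: 30.5
grasp_force: 0.0
```

apply_moves([
  [[0,0,0,0.03,-0.03,0,0.5],[0,0,0,0.06,-0.06,0,0.5],[0,0,0,0.085,-0.095,0,0.5],[0,0,0,0.085,-0.095,0,0.5],[0,0,0,0.085,-0.095,0,0.5]],
])

```text
time_s: 40.35
ee_pos: [441.9, 206.1, 111.7]
tcp_rot: [180.0, 0.0, 93.5]
contact_force: [0.4, 0.3, -0.4]
width: 45.7
grasp_force: 0.0
```

```bash
python3 - <<'E'
from h import *
d=shot('top','shut.png'); W=cloud(d); Z=W[...,2]
hsv=cv2.cvtColor(d['color'],cv2.COLOR_RGB2HSV)
for b in blobs(d):
    if b[0]=='red' and b[3][2]>40: print(*b)
m=(Z>55)&(Z<66)&(W[...,1]<120)&(W[...,1]>-20)&(W[...,0]>550)&(W[...,0]<660); print('handle',W[m].mean(0))
E
python3 d.py 440.3 208 50 93.4
```

```text
red 35 [166.1 276.5] [440.3 207.2  66.3] [440.1 206.9  13.2  13.6  35. ]
red 95 [577.3 386.9] [ 227.3 -704.7  104.2] [ 228.2 -704.8   52.3    8.4   13.9]
handle [606.21993902  32.67156988  59.70004126]
now 40.4 [442.8 205.8 111.7] [180.    0.   93.5] w 46.1 f [-0.9 -0.1  0. ] 0.0 j [ 25.  16. 115.  -0.  49.  21.]
[0.0008 0.0002 0.0009] [ 0.0024 -0.0024  0.0617]
```

apply_moves([
  [[0,0,0,0.002,-0.002,0.03,0.5],[0,0,0,0.002,-0.002,0.06,0.5],[0,0,0,0.002,-0.002,0.06,0.5],[0,0,0,0.002,-0.002,0.06,0.5],[0,0,0,0.002,-0.002,0.06,0]],
])

```text
time_s: 40.9
ee_pos: [441.5, 207.6, 52.6]
tcp_rot: [179.9, -0.0, 93.3]
contact_force: [-0.1, -0.0, 1.7]
width: 40.0
grasp_force: 0.0
```

apply_moves([
  [[0,0,0,0,0,0,0],[0,0,0,0,0,0,0],[0,0,0,0,0,0,0],[0,0,0,0,0,0,0],[0,0,0,0,0,0,0]],
])

```text
time_s: 41.4
ee_pos: [440.5, 207.8, 52.0]
tcp_rot: [180.0, -0.0, 93.4]
contact_force: [-1.3, 0.4, 6.6]
width: 14.9
grasp_force: 30.0
```

apply_moves([
  [[0,0,0,0,0.01,0,0],[0,0,0,0,0.02,0,0],[0,0,0,0,0.03,0,0],[0,0,0,0,0.036,0,0],[0,0,0,0,0.039,0,0]],
])

```text
time_s: 41.9
ee_pos: [479.9, 210.1, 52.0]
tcp_rot: [180.0, -0.0, 93.4]
contact_force: [-1.4, 0.4, 7.9]
width: 14.8
grasp_force: 30.0
```

```bash
python3 d.py c -117 112 50 90
```

```text
now 41.9 [479.9 210.1  52. ] [180.   -0.   93.4] w 14.8 f [-1.4  0.4  7.9] 30.0 j [ 23.  24. 113.  -0.  43.  20.]
[ 0.0007 -0.0002 -0.0004] [ 0.0002 -0.0004  0.002 ]
```

Push on gently to the stop, release and retreat.

apply_moves([
  [[0,0,0,0,0.001,0,0],[0,0,0,0,0.002,0,0],[0,0,0,0,0.003,0,0],[0,0,0,0,0.003,0,0],[0,0,0,0,0.003,0,0]],
])

```text
time_s: 42.4
ee_pos: [480.1, 210.1, 51.9]
tcp_rot: [-179.8, 0.0, 93.4]
contact_force: [-9.1, 0.7, 13.9]
width: 15.2
grasp_force: 30.0
```

```bash
python3 d.py c -117 112 50 90
```

```text
now 42.4 [480.1 210.1  51.9] [-179.8    0.    93.4] w 15.2 f [-9.1  0.7 13.9] 30.0 j [ 23.  24. 113.   0.  43.  20.]
[-0.0037  0.0002 -0.0007] [ 0.0002 -0.0006  0.0019]
```

apply_moves([
  [[0,0,0,0,0,0,0.4],[0,0,0,0,0,0,0.4],[0,0,0,0,0,0,0.4],[0,0,0,0,0,-0.04,0.4],[0,0,0,0,0,-0.08,0.4]],
])

```text
time_s: 42.9
ee_pos: [481.2, 209.6, 131.3]
tcp_rot: [-179.8, 0.1, 93.4]
contact_force: [1.0, 0.6, 0.8]
width: 36.5
grasp_force: 0.0
```

apply_moves([
  [[0,0,0,0.03,-0.02,-0.02,0.4],[0,0,0,0.06,-0.04,-0.04,0.4],[0,0,0,0.1,-0.05,-0.04,0.4],[0,0,0,0.1,-0.05,-0.04,0.4],[0,0,0,0.1,-0.05,-0.04,0.4]],
])

```text
time_s: 43.4
ee_pos: [426.0, 307.3, 171.3]
tcp_rot: [-180.0, 0.0, 93.5]
contact_force: [0.0, -0.2, 0.2]
width: 36.9
grasp_force: 0.0
```

```bash
python3 - <<'E'
from h import *
d=shot('top','end.png'); W=cloud(d); Z=W[...,2]
for b in blobs(d):
    if b[0]=='red' and b[3][2]>40: print(*b)
m=(Z>55)&(Z<66)&(W[...,1]<120)&(W[...,1]>-20)&(W[...,0]>550)&(W[...,0]<660); print('handle',W[m].mean(0))
W0=np.load('top0.npz')['W']; m=(W0[...,2]>55)&(W0[...,2]<66)&(W0[...,1]<120)&(W0[...,1]>-20)&(W0[...,0]>550)&(W0[...,0]<660); print('handle0',W0[m].mean(0))
E
python3 d.py
```

```text
red 33 [166.6 259.4] [479.5 209.7  65.6] [479.5 210.2  11.8  12.7   2.7]
red 95 [577.3 386.9] [ 226.9 -704.8  104.4] [ 228.3 -705.3   51.5    8.3   10.8]
handle [606.49958867  32.86200422  59.49761167]
handle0 [606.59256697  33.60725862  59.84279639]
now 43.45 [426.1 306.5 171.1] [-180.     0.    93.4] w 36.7 f [-0.5 -1.4  0.2] 0.0 j [ 36.  14. 108.  -0.  58.  32.]
```

View pics/end.png

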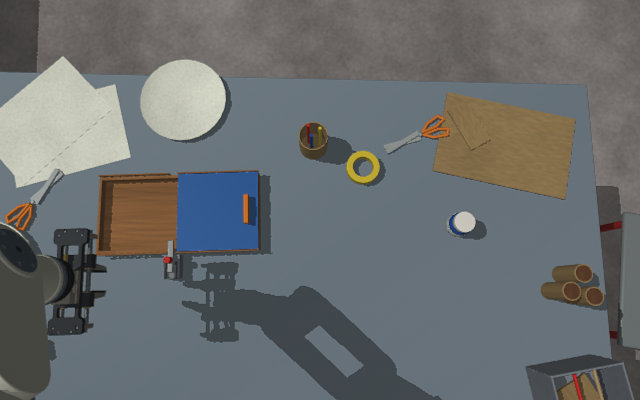

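The cover is shut with its handle at (246,208), and the knob at (167,259) is back at its home position. No stamps are left on the table, and the tin, tape and jar have not moved.

```bash
python3 -c "
from workcell import r
print(r.close_job())"
```

```text
the job is handed in; nothing more can be done
None
```

I put all six stamps flat in wells of their own shape, shut the cover, pushed the bolt home and handed the job in at about 43 s; the pencil tin, tape roll and paint jar stayed where they stood.

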